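Click the last leg onto a pit-bench riser shelf

TASK

The riser shelf is clamped on its side; slide its loose lower leg, open end first, onto the bare upper leg until it meets the spring button. Then press the button flush and keep it in while you slide the leg over it, and go on until the button pops out through the leg's hole; do not ram or force the leg, leave the other things alone, and let go when the leg is locked.

Things in the scene. Friction and masses are not known exactly. Their poses are not given: they have to be found in the camera images.
- leg: the loose lower leg: square aluminium tube, 28.5 mm outside, 24.5 mm bore, 200 mm long, plus a black foot block (33 mm square, 14 mm long) closing its far end; about 0.13 kg, smooth (slides on the upper leg with friction near 0.2). Origin on the tube's axis at half length, 14.25 mm above the bench as it lies. +y runs along the tube from foot to open mouth, z is up as it lies
- leg_mouth (a point): centre of the leg's open end, on the tube's axis, 100 mm along +y from the leg's origin; axes as the leg's. Pushed against the button's straight side this end stops dead. With the button held flush (gripping across the mouth so that a finger pad lies over both the leg's end and the button) 8 to 15 N along the leg slides it over
- leg_hole (a point): the point on the tube's axis level with the locking hole, 50 mm behind the mouth; axes as the leg's. The round 15 mm hole goes through both side walls (leg's +x and -x faces)
- shelf: the riser shelf, fixed: plywood board 300 x 18 x 200 mm upright on its long edge, clamped to a blue angle plate. Origin at bench level under the board's middle; x along the board, z up, the four level legs point along -y, at x = -110 and +110 mm, heights 40 and 160 mm. Three are fitted (reaching to y = -289 mm); the upper one at x = +110 mm is bare (see flange)
- flange (a point): centre of the outer face of the bare upper leg's flange, on that leg's axis, 160 mm above the bench; axes as the shelf's, so the loose leg slides on along +y. The upper leg: 22 mm square steel tube, rounded black plug (5 mm radius) in its tip, stands 153 to 177 mm out of this face (it differs each time: a grub screw holds it; nothing measures it). The loose leg has 1.25 mm of play on each side
- button (a joint): spring button of the bare upper leg, 55 mm from its tip, on its +x face: brass, 12 mm across, 4 mm of straight side, then a dome of 6 mm radius, 10 mm proud. Value: how far it is pushed in, m: 0 out, about 0.006 flush with the loose leg's outside, 0.0075 to 0.010 under its wall. Spring 3 N at rest, 5 to 7 N pressed. When home it stands out through the hole, the mouth 50 mm past its middle
- car_red: bystander: red slot car, 150 x 84 x 40 mm, origin at its underside
- car_green: bystander: green slot car of the same size
- glue: bystander: yellow glue bottle with a blue cap, 42 mm across, 105 mm tall
- cleaner: bystander: blue spray can with a paper label, 52 mm across, 150 mm tall
- driver: bystander: screwdriver with an orange handle, 170 mm long
- parts_tray: bystander: red open tray, 130 x 90 x 25 mm
- tyre: bystander: small black tyre on its side, 27 mm across, 18 mm tall

How it is judged:
By the outcome, as a careful person would: the job done as asked, in the order asked, and still so for the second after the job is handed in, with the robot touching nothing.
It also fails if it takes over 64 s, if anything falls off the work surface, if the arm or the gripper's body presses on something with over 40 N, if the wrist force passes 120 N, or if a joint passes its speed limit or range.

ROBOT

A 7-joint arm with a two-finger parallel gripper is mounted at the origin on the work surface. World frame = base frame: x ahead of the robot, y to its left, z up, the work surface at z = 0. Lengths are in m, angles in degrees, forces in N, time in s.
With the tool pointing down it reaches from about 0.4 to 0.9 m from the base axis. Payload 5.6 kg.
Tool frame: the origin (TCP) lies midway between the tips of the shut fingers; the grasp point (between the pads) lies 19 mm behind it (arm.pinch_z is the distance from the TCP to the grasp point, in m); z points along the fingers, y is the direction in which the jaws open and shut (so a half turn about z gives the same grasp; the last joint's range is limited). The gripper opens to 92 mm and grips with 3 to 60 N. Pads are 20 mm wide; open, the fingers measure 128 mm over their backs; the gripper's body (75 mm by 189 mm) begins 69 mm behind the grasp point.
Start: joints at [72.594, 26.786, -0.665, 91.828, 0.344, 61.387, -3.226], TCP at [0.168, -0.628, 0.215] pointing down, gripper open.
Joint ranges: [-144.91, 144.91], [-17.63, 115.5], [-89.93, 88.59], [15.96, 139.68], [-74.01, 254.01], [8.47, 105.57], [-167.45, 167.45]. Speed limits (degrees/s): [147.25, 147.25, 180, 180, 180, 180, 180].

INTERFACE

Orientations are given as a 3x3 rotation matrix whose columns are the frame's x, y, z axes.
In Python, from plant import arm gives the robot as it stands.
- The arm moves only by the tool jog_arm, never from a script. Its arguments are lists of equal length, an entry for each row: "gripper": the opening, from -1 (shut) to 1 (fully open); "travel": the shift along the tool's x, y, z in m, a list of three; "rotation": the turn, a rotation vector about the tool's x, y, z in rad, a list of three. In form: {"gripper": [gripper, ...], "travel": [[tx, ty, tz], ...], "rotation": [[ax, ay, az], ...]}. A call has 1 to 5 rows; each row is the pose to reach, as a shift and turn from the pose commanded when the call began, along the tool's axes at that moment; what a row does not reach only later rows make up. A row lasts 1/12 s, in which the tool goes at most 41.7 mm and 7.16 degrees, less where a joint would pass 70% of its speed; a pose out of reach is approached as far as the arm can. A call with a gripper value outside its range is refused whole. The fingers move at their own pace and stop on an object; "force" is the grip in N (left out, the last holds). Time passes only in rows, so rows that repeat a pose let the fingers close. It gives the time, the measured TCP pose, the force and the opening at its end, in the units of the state.
- arm.state(): the state, without advancing time (a new reading comes with each control period).
- arm.grab_frame(name): name is "side" or "top"; returns a dict with "image" (420x560x3 uint8, red, green, blue), "mtx" (3x3 intrinsics, pixels), "k1" (the pictures are not rectified: a ray, as slopes to the right and down, at radius r is drawn at 1 + k1 r^2 times it, then the intrinsics apply), "rvec" (rotation vector, rad) and "tvec" (3), from world to camera coordinates, as OpenCV has them. Camera axes: x right, y down, z forward; pixel columns grow to the right and rows downward; lengths in m; the calibration is good to about 2 mm. A picture is of the moment at which its call begins. There is no depth.
- arm.finish_job(): hands the job in, once; it reports no verdict.
Trained networks look in the newest picture that a camera, given by its name, has taken for a name from the list of things; names that differ only in an ending like _2 or _b are one class to them, and where a whole thing is asked for, a point or a joint stands for the part that bears it (a point fixed in the world has none). Each returns a list of dicts, best first, with "p" (0 to 1); they miss things now and then, are a little off and sometimes report something else, mostly with a low value. They report only what shows in the picture. A call takes as long as a camera call.
- arm.spot_in(camera, thing): "centre" ([x, y, z] in m, in world coordinates, good to about 4 mm: the middle of the surface that is visible of it).
- arm.regions_of(camera, thing): "mask" (420x560 bool, what is visible of it).
The state is a dict: "clock": time; "joint_pos": joint angles; "dq": joint speeds; "tau": joint torques, N m; "tool_pos": TCP position; "orientation": TCP orientation; "wrist_force": force on the tool from outside, world axes, zero at the start; "moment": the same for the moment, N m; "width": finger opening in m.
Only numpy, scipy, OpenCV 4.12 (cv2) and the standard library are available. Lean on these libraries where they do the work, as an engineer would, in place of code of your own. Each camera call takes 0.05 s, during which the arm holds its last target.

## Working session

There is one attempt and no reset: what is moved stays moved. The work goes in short steps, Python scripts to look and compute and a tool call to move; the robot and the scene stay as the last step left them, time stands still between calls to the robot, and variables do not carry over. Pictures are saved under pics/ and viewed, and the job is handed in when it is done.

Besides the shell and the picture viewer there is one more tool, called after ">>>" as a command line: name --argument value ..., lists and objects as JSON in quotes. jog_arm: Moves the arm, as the interface text tells. Its arguments: {"type":"object","properties":{"gripper":{"type":"array"},"travel":{"type":"array"},"rotation":{"type":"array"},"force":{"type":"number"}},"required":["gripper","travel","rotation"]}

```bash
ls; mkdir -p pics; python3 - <<'E'
from plant import arm
import cv2
s=arm.state(); print({k:s[k] for k in s if k in('clock','tool_pos','orientation','wrist_force','width')}, arm.pinch_z)
for n in('side','top'):
    f=arm.grab_frame(n); cv2.imwrite(f'pics/{n}0.png',f['image'][:,:,::-1]); print(n,f['mtx'],f['k1'],f['rvec'],f['tvec'])
    for t in('leg','shelf','flange','button','leg_mouth','car_red','glue','cleaner','car_green'):
        try: print(t,[(d['p'],d['centre']) for d in arm.spot_in(n,t)][:2])
        except Exception as e: print(t,e)
print(arm.state()['clock'])
E
```

```text
pics
{'clock': 0.0, 'tool_pos': array([ 0.16735781, -0.62748414,  0.21364205]), 'orientation': array([[ 9.66210181e-01,  2.57754780e-01, -5.99478303e-04],
       [ 2.57755430e-01, -9.66208795e-01,  1.64400636e-03],
       [-1.55470712e-04, -1.74297447e-03, -9.99998469e-01]]), 'wrist_force': array([ 0.85145314, -0.66603808, -0.26662731]), 'width': 0.09155683900464137} 0.0187
side [[390.58559665   0.         280.99773356]
 [  0.         390.58559665 210.49397432]
 [  0.           0.           1.        ]] 0.01440494810663627 [ 0.82936689 -2.62085252  0.97137601] [0.39467546 0.33889378 0.75111964]
leg [(0.75, [0.5239, -0.2377, 0.0296])]
shelf []
flange [(0.65, [0.4041, 0.2968, 0.1544])]
button [(0.65, [0.675, 0.0747, 0.0136])]
leg_mouth []
car_red [(0.71, [0.6987, -0.253, 0.0311])]
glue [(0.83, [0.3637, -0.1701, 0.0613])]
cleaner [(0.61, [0.3642, -0.1709, 0.0588]), (0.56, [0.6518, -0.386, 0.0978])]
car_green [(0.77, [0.6954, -0.0713, 0.0281])]
top [[445.88193838   0.         275.42509369]
 [  0.         445.88193838 210.80378848]
 [  0.           0.           1.        ]] -0.0005554904799936113 [ 2.1405907  -2.10858511  0.15302259] [-0.04687858  0.51785775  1.03176696]
leg [(0.92, [0.5317, -0.2566, 0.0283]), (0.45, [0.304, -0.3405, 0.0239])]
shelf [(0.56, [0.4173, 0.2792, 0.1733]), (0.24, [0.7108, -0.2649, 0.0294])]
flange [(0.96, [0.416, 0.2799, 0.1762])]
button [(0.63, [0.4151, 0.2826, 0.1718])]
leg_mouth [(0.57, [0.5325, -0.2509, 0.0312]), (0.57, [0.7679, 0.1086, 0.0028])]
car_red [(0.64, [0.708, -0.2648, 0.0256])]
glue [(0.63, [0.5281, -0.2563, 0.0272]), (0.6, [0.365, -0.1745, 0.0726])]
cleaner [(0.68, [0.6567, -0.3881, 0.1317])]
car_green [(0.81, [0.7009, -0.0835, 0.025])]
1.0
```

View pics/side0.png

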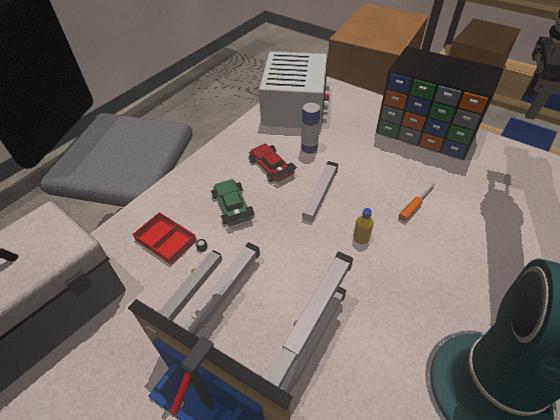

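View pics/top0.png

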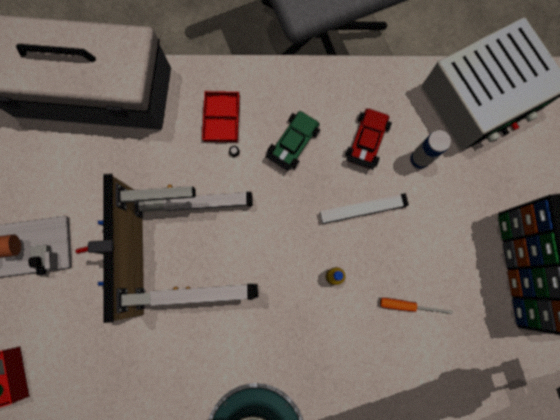

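```bash
cat >h.py <<'E'
import numpy as np,cv2
from plant import arm
def ray(f,uv):
    K=f['mtx'];p=(np.array(uv,float)-[K[0,2],K[1,2]])/[K[0,0],K[1,1]]
    q=p.copy()
    for _ in range(20): q=p/(1+f['k1']*(q@q))
    R=cv2.Rodrigues(f['rvec'])[0]; t=np.array(f['tvec']).ravel()
    return -R.T@t, R.T@np.array([q[0],q[1],1])
def onz(f,uv,z):
    o,d=ray(f,uv); return o+d*(z-o[2])/d[2]
def proj(f,P):
    R=cv2.Rodrigues(f['rvec'])[0]; t=np.array(f['tvec']).ravel()
    c=np.atleast_2d(P)@R.T+t; q=c[:,:2]/c[:,2:]; r2=(q**2).sum(1,keepdims=True)
    q=q*(1+f['k1']*r2); K=f['mtx']
    return q*[K[0,0],K[1,1]]+[K[0,2],K[1,2]]
def crop(f,x0,y0,w,h,s,name):
    im=f['image'][y0:y0+h,x0:x0+w,::-1]; cv2.imwrite(name,cv2.resize(im,None,fx=s,fy=s,interpolation=cv2.INTER_CUBIC))
E
python3 - <<'E'
from h import *
import pickle
f=arm.grab_frame('top');g=arm.grab_frame('side'); pickle.dump((f,g),open('f0.pkl','wb'))
crop(f,95,165,160,150,5,'pics/a1.png'); crop(f,310,180,110,60,7,'pics/a2.png')
crop(g,120,220,240,180,3.3,'pics/a3.png'); crop(g,290,150,60,80,7,'pics/a4.png')
E
```

```text
(no output)
```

View pics/a1.png

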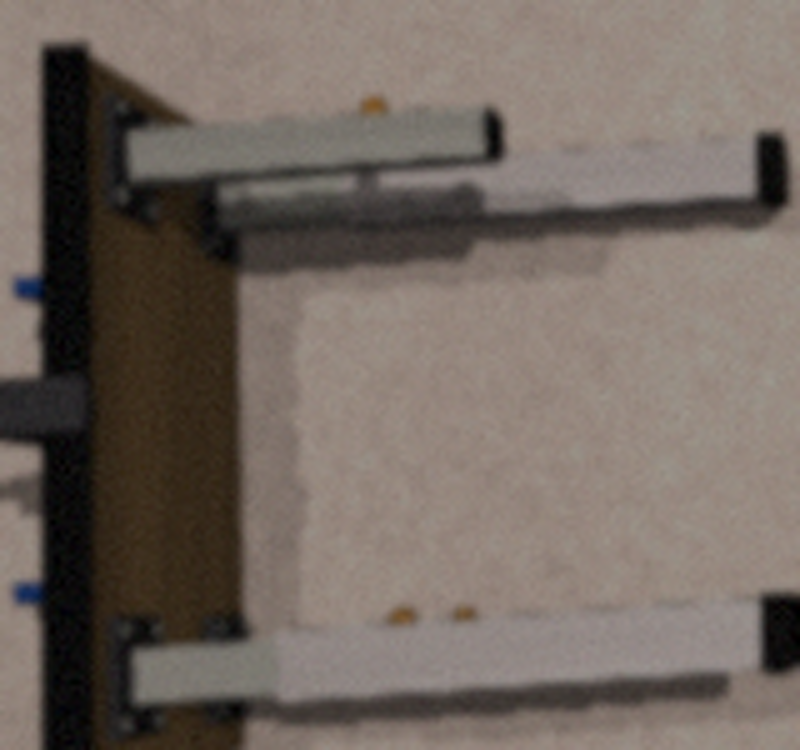

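View pics/a2.png

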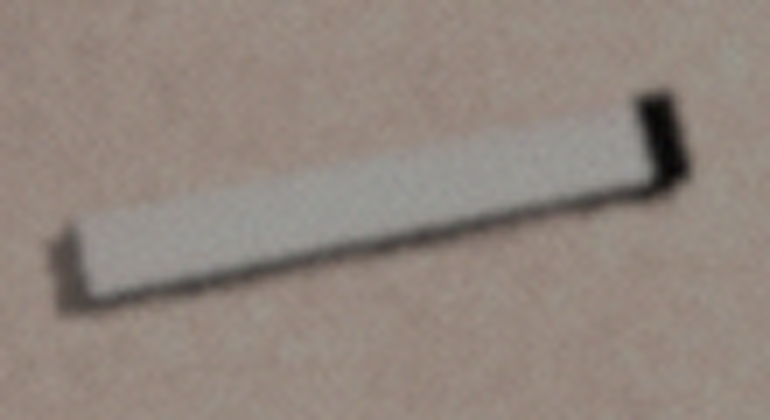

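View pics/a3.png

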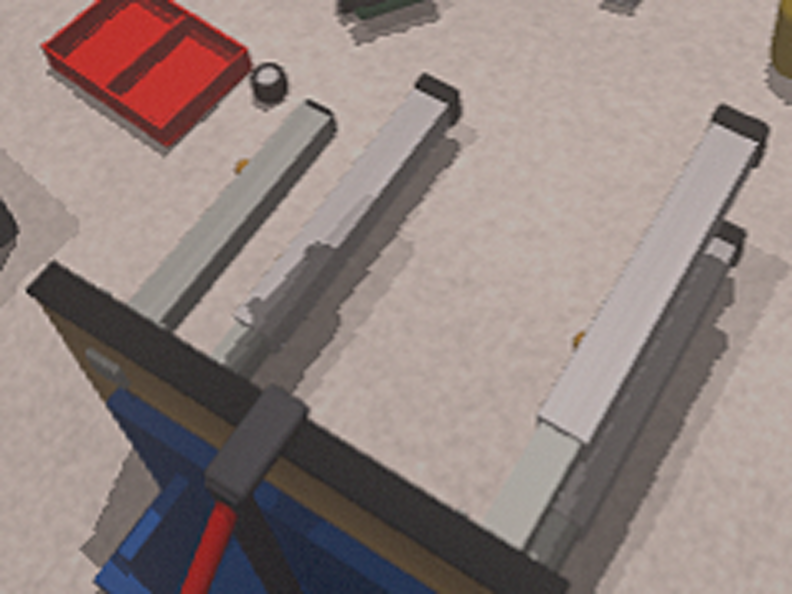

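View pics/a4.png

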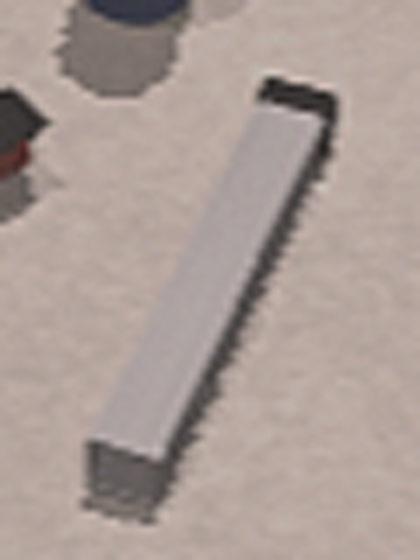

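```bash
cat >fit.py <<'E'
from h import *
import pickle
from scipy.optimize import least_squares
f,g=pickle.load(open('f0.pkl','rb'))
def px(o,s,p): return np.array(p,float)/s+np.array(o)+0.5/s-0.5
T=lambda p:px((95,165),5,p); S=lambda p:px((120,220),3.3,p)
# points: cam, pix, model(shelf frame as fn of L) ; weight which comps
def W(q,P):
    c,s=np.cos(q[2]),np.sin(q[2]); P=np.array(P,float)
    return np.array([q[0]+c*P[0]-s*P[1],q[1]+s*P[0]+c*P[1],P[2]])
pts=lambda L:[(f,T((88,45)),(.15,-.009,.2)),(f,T((43,45)),(.15,.009,.2)),
 (g,S((50,262)),(.15,-.009,.2)),(g,S((28,290)),(.15,.009,.2))]
# lines: cam, p1,p2 pixel, model A,B
def lines():
    z=.171
    return [(f,T((130,128)),T((485,108)),(.121,-.05,z),(.121,-.14,z)),
     (f,T((132,182)),T((487,160)),(.099,-.05,z),(.099,-.14,z)),
     (g,S((135,300)),S((300,108)),(.121,-.05,z),(.121,-.14,z)),
     (g,S((165,325)),S((328,125)),(.099,-.05,.171),(.099,-.14,.171)),
     (f,T((280,632)),T((760,600)),(-.110+.01425,-.1,.17425),(-.110+.01425,-.28,.17425)),
     (f,T((280,702)),T((760,670)),(-.110-.01425,-.1,.17425),(-.110-.01425,-.28,.17425)),
     (g,S((540,418)),S((718,130)),(-.110+.01425,-.1,.17425),(-.110+.01425,-.28,.17425)),
     (g,S((583,440)),S((755,150)),(-.110-.01425,-.1,.17425),(-.110-.01425,-.28,.17425)),]
def res(q,full=False):
    r=[]
    for c,p,P in pts(0): r+=list(proj(c,W(q,P))[0]-p)
    for c,a,b,A,B in lines():
        d=(b-a)/np.linalg.norm(b-a); n=np.array([-d[1],d[0]])
        for X in(A,B): r.append((proj(c,W(q,X))[0]-a)@n)
    return np.array(r)
s=least_squares(res,[.42,.32,0],loss='soft_l1')
print('shelf',s.x,np.degrees(s.x[2])); print(np.round(res(s.x),1))
q=s.x
# tip and button
def cand(cam,p,z,x=.11):  # y in shelf from pixel
    r=least_squares(lambda y:proj(cam,W(q,(x,y[0],z)))[0]-p,[-.17]); return r.x[0],r.fun
print('tip top',cand(f,T((490,134)),.171), 'plugend',cand(f,T((502,132)),.16),'side metal/plug',cand(g,S((313,112)),.171))
print('button top',cand(f,T((373,106)),.16,.127),'side',cand(g,S((241,167)),.16,.129))
print('foot end R', cand(g,S((742,110)),.16+.0165,-.11),cand(f,T((800,632)),.1765,-.11))
print('flange pt',W(q,(.11,-.009,.16)))
T2=lambda p:px((310,180),7,p); S2=lambda p:px((290,150),7,p)
C=[(f,T2((75,222)),(.01425,.1)),(f,T2((92,300)),(-.01425,.1)),(f,T2((636,105)),(.01425,-.1)),(f,T2((655,185)),(-.01425,-.1)),
 (g,S2((90,438)),(.01425,.1)),(g,S2((165,460)),(-.01425,.1)),(g,S2((258,103)),(.01425,-.1)),(g,S2((322,122)),(-.01425,-.1))]
def r2(l): return np.concatenate([proj(c,W(l,(P[0],P[1],.0285)))[0]-p for c,p,P in C])
l=least_squares(r2,[.53,-.25,0.15],loss='soft_l1'); print('leg',l.x,np.degrees(l.x[2]),np.round(l.fun,1))
E
python3 fit.py
```

```text
shelf [0.41581646 0.2994039  0.07062585] 4.046563065781567
[-0.1  0.3  0.4  0.8  1.7  1.   0.5  1.  -0.1 -0.1 -0.8 -0.6 -1.3 -0.8
 -1.8 -0.7 -0.1  0.9  0.   1.1 -1.4 -1.5  1.7  0.9]
tip top (np.float64(-0.17150622591958653), array([-0.02232575, -0.38995138])) plugend (np.float64(-0.17464336129035168), array([0.05660609, 0.98923008])) side metal/plug (np.float64(-0.16547684230012047), array([0.38253996, 0.33056462]))
button top (np.float64(-0.11862323329187048), array([0.00078882, 0.01373499])) side (np.float64(-0.1190461003330343), array([0.09820313, 0.08639431]))
foot end R (np.float64(-0.2910925892759706), array([2.29654586, 1.37850639])) (np.float64(-0.2950010136475188), array([0.06306441, 1.15746519]))
flange pt [0.52617734 0.29818872 0.16      ]
leg [ 0.52919572 -0.24820209  0.22318009] 12.787276986240348 [-0.2  0.1 -0.   0.3 -0.3 -0.  -0.1 -0.2 -0.   0.1 -0.3  0.1  0.3 -0.7
  0.6 -0.9]
```

```bash
cat >>fit.py <<'E'
def draw(cam,o,w,h,s,name):
    im=cv2.resize(cam['image'][o[1]:o[1]+h,o[0]:o[0]+w,::-1],None,fx=s,fy=s,interpolation=cv2.INTER_CUBIC)
    def L(A,B,col):
        a,b=[((proj(cam,W(q,X))[0]-np.array(o)+.5)*s-.5) for X in(A,B)]
        cv2.line(im,tuple(int(round(v*8)) for v in a),tuple(int(round(v*8)) for v in b),col,1,cv2.LINE_AA,3)
    for xx,e,L0,L1 in((.11,.011,-.009,-.17),(-.11,.01425,-.08,-.275)):
        for sx in(-1,1):
            for sz in(-1,1): L((xx+sx*e,L0,.16+sz*e),(xx+sx*e,L1,.16+sz*e),(0,0,255) if sz>0 else (0,255,255))
    for y in(-.009,.009): L((-.15,y,.2),(.15,y,.2),(0,255,0))
    for x in(-.15,.15): L((x,-.009,.2),(x,.009,.2),(0,255,0)); L((x,-.009,.2),(x,-.009,.0),(0,255,0))
    cv2.imwrite(name,im)
draw(f,(95,165),160,150,5,'pics/b1.png'); draw(g,(120,220),240,180,3.3,'pics/b3.png')
E
python3 fit.py >/dev/null
```

```text
(no output)
```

View pics/b1.png

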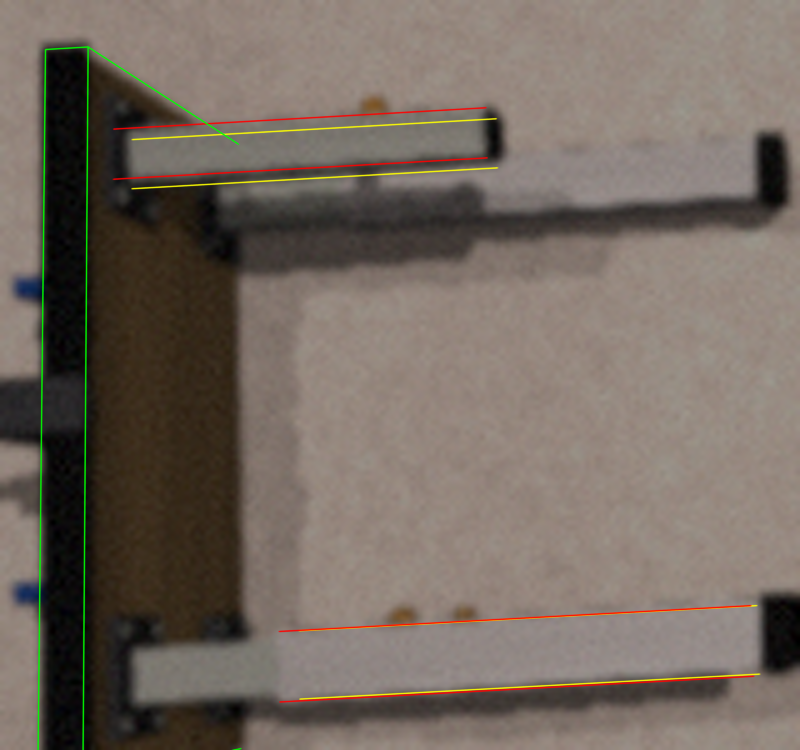

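View pics/b3.png

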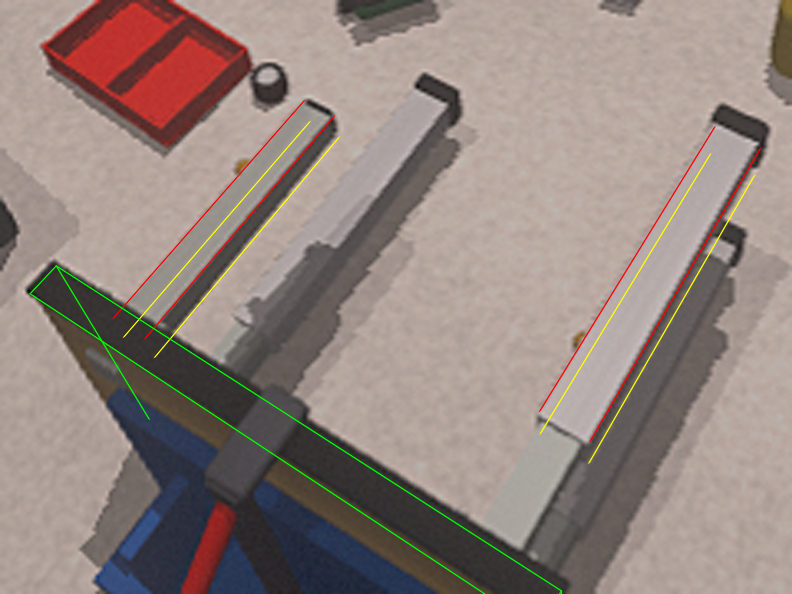

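```bash
cat >fit2.py <<'E'
exec(open('fit.py').read().split('def draw')[0])
from scipy.ndimage import map_coordinates
imgs=[cv2.cvtColor(c['image'],cv2.COLOR_RGB2GRAY).astype(float) for c in(f,g)]
imgs=[cv2.GaussianBlur(i,(0,0),0.7) for i in imgs]
z=.171;t=.17425
segs=[(0,(.121,-.04,z),(.121,-.105,z)),(0,(.121,-.13,z),(.121,-.16,z)),(0,(.099,-.04,z),(.099,-.16,z)),
(0,(-.09575,-.1,t),(-.09575,-.11,t)),(0,(-.09575,-.15,t),(-.09575,-.265,t)),(0,(-.12425,-.1,t),(-.12425,-.25,t)),
(0,(.14,-.009,.2),(.02,-.009,.2)),(0,(-.02,-.009,.2),(-.14,-.009,.2)),(0,(-.14,.009,.2),(-.07,.009,.2)),(0,(.14,.009,.2),(.08,.009,.2)),
(1,(.121,-.06,z),(.121,-.105,z)),(1,(.121,-.13,z),(.121,-.16,z)),(1,(.099,-.06,z),(.099,-.16,z)),
(1,(-.09575,-.14,t),(-.09575,-.265,t)),(1,(-.12425,-.09,t),(-.12425,-.26,t)),
(1,(.14,-.009,.2),(.03,-.009,.2)),(1,(-.03,-.009,.2),(-.1,-.009,.2)),(1,(.14,.009,.2),(.05,.009,.2)),
(0,(.15,-.007,.2),(.15,.007,.2)),(1,(.15,-.007,.2),(.15,.007,.2))]
def corr(i,p):
    c=dict((f,g)[i]); c['tvec']=np.array(c['tvec']).ravel()+p[3+3*i:6+3*i]; return c
def meas(p,R):
    out=[]
    for i,A,B in segs:
        c=corr(i,p)
        for k in np.linspace(0,1,12):
            X=W(p,np.array(A)*(1-k)+np.array(B)*k); a=proj(c,X)[0]
            d=proj(c,W(p,B))[0]-proj(c,W(p,A))[0]; d/=np.linalg.norm(d); n=np.array([-d[1],d[0]])
            s=np.arange(-R,R+.01,.1); P=a+s[:,None]*n
            v=map_coordinates(imgs[i],[P[:,1],P[:,0]],order=3,mode='nearest'); gr=np.abs(np.gradient(v))*np.exp(-.5*(s/R)**2)
            j=gr.argmax()
            if gr[j]>0.8: out.append((i,np.array(A)*(1-k)+np.array(B)*k,a+s[j]*n,n,(i,A,B)))
    return out
p=np.r_[q,np.zeros(6)]
for R in(2.5,2.5,2,2,1.5,1.5,1.5,1.5):
    M=meas(p,R)
    def fun(p,pr=True):
        cc=[corr(0,p),corr(1,p)]
        r=[(proj(cc[i],W(p,X))[0]-a)@n for i,X,a,n,_ in M]
        return np.r_[r,p[3:]/.0015*2] if pr else np.array(r)
    p=least_squares(fun,p,loss='soft_l1',f_scale=.5).x
print(p[:3],np.degrees(p[2]),np.round(p[3:]*1e3,2)); r=fun(p,False)
for s_ in segs: 
    rr=[a for a,m in zip(r,M) if m[4]==s_]; print(s_,len(rr),np.round(np.median(rr),2) if rr else None)
q=p[:3]
c0,c1=corr(0,p),corr(1,p)
print('tip top',cand(c0,T((490,134)),.171), 'plugend',cand(c0,T((502,132)),.16),'side',cand(c1,S((313,112)),.171))
print('button top',cand(c0,T((373,106)),.16,.127),'side',cand(c1,S((241,167)),.16,.129))
print('flange pt',W(q,(.11,-.009,.16)),'tip170',W(q,(.11,-.17,.16)))
def r2(l): return np.concatenate([proj((c0 if c is f else c1),W(l,(P[0],P[1],.0285)))[0]-pp for c,pp,P in C])
l=least_squares(r2,[.53,-.25,0.15],loss='soft_l1'); print('leg',l.x,np.degrees(l.x[2]),np.round(l.fun,1))
src=open('fit.py').read(); f0,g0=f,g
exec('def draw'+src.split('def draw')[1].split('draw(f,')[0])
draw(c0,(95,165),160,150,5,'pics/c1.png'); draw(c1,(120,220),240,180,3.3,'pics/c3.png')
E
python3 fit2.py
```

```text
shelf [0.41581646 0.2994039  0.07062585] 4.046563065781567
[-0.1  0.3  0.4  0.8  1.7  1.   0.5  1.  -0.1 -0.1 -0.8 -0.6 -1.3 -0.8
 -1.8 -0.7 -0.1  0.9  0.   1.1 -1.4 -1.5  1.7  0.9]
tip top (np.float64(-0.17150622591958653), array([-0.02232575, -0.38995138])) plugend (np.float64(-0.17464336129035168), array([0.05660609, 0.98923008])) side metal/plug (np.float64(-0.16547684230012047), array([0.38253996, 0.33056462]))
button top (np.float64(-0.11862323329187048), array([0.00078882, 0.01373499])) side (np.float64(-0.1190461003330343), array([0.09820313, 0.08639431]))
foot end R (np.float64(-0.2910925892759706), array([2.29654586, 1.37850639])) (np.float64(-0.2950010136475188), array([0.06306441, 1.15746519]))
flange pt [0.52617734 0.29818872 0.16      ]
leg [ 0.52919572 -0.24820209  0.22318009] 12.787276986240348 [-0.2  0.1 -0.   0.3 -0.3 -0.  -0.1 -0.2 -0.   0.1 -0.3  0.1  0.3 -0.7
  0.6 -0.9]
[0.41633944 0.29733436 0.0775341 ] 4.442376449910115 [-1.02 -0.13 -0.68  0.33 -1.11 -0.04]
(0, (0.121, -0.04, 0.171), (0.121, -0.105, 0.171)) 4 0.1
(0, (0.121, -0.13, 0.171), (0.121, -0.16, 0.171
[... 980 characters left out ...]
2), (0.15, 0.007, 0.2)) 12 -0.19
(1, (0.15, -0.007, 0.2), (0.15, 0.007, 0.2)) 12 -1.08
tip top (np.float64(-0.17123306934183985), array([-0.07719509, -1.20504528])) plugend (np.float64(-0.17438739891854557), array([0.01110422, 0.17341637])) side (np.float64(-0.16333832376236757), array([-0.320071  , -0.27377602]))
button top (np.float64(-0.1185120441694649), array([-0.04041218, -0.62926199])) side (np.float64(-0.11698907127014893), array([-0.49987446, -0.43536421]))
flange pt [0.52670608 0.2968816  0.16      ] tip170 [0.53917657 0.13636529 0.16      ]
leg [ 0.52908614 -0.2484074   0.22329623] 12.79393173264861 [-0.5  0.1 -0.3  0.3 -0.6 -0.1 -0.4 -0.3  0.2 -0.4 -0.1 -0.4  0.5 -1.1
  0.8 -1.4]
```

```bash
cat >go.py <<'E'
from h import *
from scipy.spatial.transform import Rotation as Ro
def to(pos,yaw,s=None):
    """tool y axis at yaw deg, z down"""
    s=s or arm.state(); R=np.array(s['orientation']); a=np.radians(yaw)
    y=np.array([np.cos(a),np.sin(a),0]); z=np.array([0,0,-1.]); x=np.cross(y,z)
    Rt=np.c_[x,y,z]; print('t',round(s['clock'],2),'pos',np.round(s['tool_pos'],4),'F',np.round(s['wrist_force'],1),'w',round(s['width'],4))
    print('travel',np.round(R.T@(np.array(pos)-s['tool_pos']),4),'rot',np.round(Ro.from_matrix(R.T@Rt).as_rotvec(),4))
    print('jq',np.round(s['joint_pos'],0))
E
python3 -c "
from go import *
to((.5302,-.2533,.215),12.79)"
```

```text
t 1.1 pos [ 0.1675 -0.628   0.2146] F [ 0.   0.4 -0.8] w 0.0918
travel [ 4.470e-01 -2.686e-01 -4.000e-04] rot [-0.      0.     -1.5333]
jq [73. 27. -1. 92.  0. 61. -3.]
```

>>> jog_arm --gripper '[1, 1, 1, 1, 1]' --travel '[[0.447, -0.2686, 0], [0.447, -0.2686, 0], [0.447, -0.2686, 0], [0.447, -0.2686, 0], [0.447, -0.2686, 0]]' --rotation '[[0, 0, -1.533], [0, 0, -1.533], [0, 0, -1.533], [0, 0, -1.533], [0, 0, -1.533]]'

```text
clock: 1.52
tool_pos: [0.3129, -0.4774, 0.2149]
orientation: [[0.629, 0.777, 0.0], [0.777, -0.629, -0.001], [-0.001, 0.001, -1.0]]
wrist_force: [1.1, -1.0, 0.3]
width: 0.0916
```

```bash
python3 -c "
from go import *
to((.5302,-.2533,.215),12.79)"
```

```text
t 1.52 pos [ 0.3129 -0.4774  0.2149] F [ 1.1 -1.   0.3] w 0.0916
travel [ 3.109e-01  2.780e-02 -2.000e-04] rot [ 4.000e-04  8.000e-04 -9.039e-01]
jq [ 63.  20. -12. 103.   5.  58.  10.]
```

>>> jog_arm --gripper '[1, 1, 1, 1, 1]' --travel '[[0.311, 0.028, 0], [0.311, 0.028, 0], [0.311, 0.028, 0], [0.311, 0.028, 0], [0.311, 0.028, 0]]' --rotation '[[0, 0, -0.9], [0, 0, -0.9], [0, 0, -0.9], [0, 0, -0.9], [0, 0, -0.9]]'

```text
clock: 1.93
tool_pos: [0.4593, -0.328, 0.215]
orientation: [[0.054, 0.999, 0.0], [0.999, -0.054, -0.001], [-0.001, 0.0, -1.0]]
wrist_force: [0.8, -0.7, -0.7]
width: 0.0919
```

```bash
python3 -c "
from go import *
to((.5302,-.2533,.125),12.79)"
```

```text
t 1.93 pos [ 0.4593 -0.328   0.215 ] F [ 0.8 -0.7 -0.7] w 0.0919
travel [0.0785 0.0667 0.09  ] rot [ 0.0004  0.0008 -0.2775]
jq [ 51.  21. -23. 103.  10.  58.  21.]
```

>>> jog_arm --gripper '[1, 1, 1, 1, 1]' --travel '[[0.0785, 0.0667, 0.09], [0.0785, 0.0667, 0.09], [0.0785, 0.0667, 0.09], [0.0785, 0.0667, 0.09], [0.0785, 0.0667, 0.09]]' --rotation '[[0, 0, -0.277], [0, 0, -0.277], [0, 0, -0.277], [0, 0, -0.277], [0, 0, -0.277]]'

```text
clock: 2.35
tool_pos: [0.5298, -0.2516, 0.1222]
orientation: [[-0.22, 0.976, -0.003], [0.976, 0.22, 0.004], [0.004, -0.002, -1.0]]
wrist_force: [0.2, -0.1, -0.6]
width: 0.0918
```

```bash
python3 -c "
from go import *
to((.5302,-.2533,.005),12.79)"
```

```text
t 2.35 pos [ 0.5298 -0.2516  0.1222] F [ 0.2 -0.1 -0.6] w 0.0918
travel [-0.0023  0.0003  0.1172] rot [-0.0023 -0.0041 -0.0019]
jq [ 42.  30. -26. 104.  16.  50.  21.]
```

>>> jog_arm --gripper '[1, 1, 1, 1, 1]' --travel '[[0, 0, 0.035], [0, 0, 0.07], [0, 0, 0.1], [0, 0, 0.107], [0, 0, 0.107]]' --rotation '[[0, 0, 0], [0, 0, 0], [0, 0, 0], [0, 0, 0], [0, 0, 0]]'

```text
clock: 2.77
tool_pos: [0.5277, -0.2565, 0.0167]
orientation: [[-0.213, 0.977, -0.003], [0.977, 0.213, 0.0], [0.001, -0.003, -1.0]]
wrist_force: [0.0, -0.0, 0.7]
width: 0.0919
```

```bash
python3 -c "
from go import *
to((.5302,-.2533,.006),12.79)
f=arm.grab_frame('top'); crop(f,300,150,140,105,5,'pics/d1.png')
g=arm.grab_frame('side'); crop(g,260,120,140,120,5,'pics/d2.png')
to((.5302,-.2533,.006),12.79)"
```

```text
t 2.77 pos [ 0.5277 -0.2565  0.0167] F [ 0.  -0.   0.7] w 0.0919
travel [0.0026 0.0032 0.0107] rot [-0.0031 -0.0009 -0.0087]
jq [ 39.  38. -22. 106.  21.  39.  17.]
t 2.87 pos [ 0.5304 -0.2566  0.0195] F [0.9 0.3 0.7] w 0.092
travel [0.0033 0.0005 0.0135] rot [ 0.0018  0.0021 -0.0079]
jq [ 39.  38. -22. 106.  21.  39.  17.]
```

View pics/d2.png

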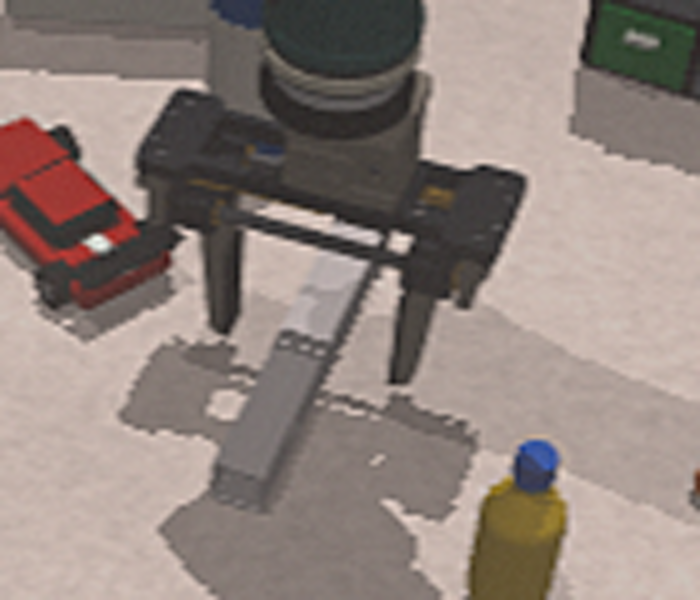

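>>> jog_arm --gripper '[1, 1, 1]' --travel '[[0.003, 0, 0.006], [0.003, 0, 0.0115], [0.003, 0, 0.0115]]' --rotation '[[0, 0, -0.008], [0, 0, -0.008], [0, 0, -0.008]]'

```text
clock: 3.12
tool_pos: [0.5288, -0.2523, 0.0064]
orientation: [[-0.223, 0.975, 0.0], [0.975, 0.223, -0.0], [-0.001, 0.0, -1.0]]
wrist_force: [-0.2, -0.0, -0.3]
width: 0.0917
```

>>> jog_arm --gripper '[-1, -1, -1, -1, -1]' --travel '[[0, 0, 0], [0, 0, 0], [0, 0, 0], [0, 0, 0], [0, 0, 0]]' --rotation '[[0, 0, 0], [0, 0, 0], [0, 0, 0], [0, 0, 0], [0, 0, 0]]' --force 25

```text
clock: 3.53
tool_pos: [0.5289, -0.2522, 0.0062]
orientation: [[-0.223, 0.975, 0.0], [0.975, 0.223, -0.0], [-0.0, 0.0, -1.0]]
wrist_force: [-0.5, -0.3, -0.4]
width: 0.0609
```

>>> jog_arm --gripper '[-1, -1, -1]' --travel '[[0, 0, 0], [0, 0, 0], [0, 0, 0]]' --rotation '[[0, 0, 0], [0, 0, 0], [0, 0, 0]]'

```text
clock: 3.78
tool_pos: [0.5289, -0.2522, 0.0061]
orientation: [[-0.223, 0.975, 0.0], [0.975, 0.223, -0.0], [-0.0, -0.0, -1.0]]
wrist_force: [0.8, 0.2, 0.3]
width: 0.0408
```

>>> jog_arm --gripper '[-1, -1, -1, -1, -1]' --travel '[[0, 0, 0], [0, 0, 0], [0, 0, 0], [0, 0, 0], [0, 0, 0]]' --rotation '[[0, 0, 0], [0, 0, 0], [0, 0, 0], [0, 0, 0], [0, 0, 0]]'

```text
clock: 4.2
tool_pos: [0.5289, -0.2522, 0.0061]
orientation: [[-0.223, 0.975, 0.0], [0.975, 0.223, -0.0], [-0.0, 0.0, -1.0]]
wrist_force: [-0.8, 0.2, 0.2]
width: 0.0283
```

>>> jog_arm --gripper '[-1, -1, -1, -1]' --travel '[[0, 0, -0.02], [0, 0, -0.06], [0, 0, -0.06], [0, 0, -0.06]]' --rotation '[[0, 0, 0], [0, 0, 0], [0, 0, 0], [0, 0, 0]]'

```text
clock: 4.53
tool_pos: [0.5301, -0.2529, 0.0679]
orientation: [[-0.223, 0.975, 0.003], [0.975, 0.223, -0.002], [-0.003, 0.003, -1.0]]
wrist_force: [-0.0, 0.2, -2.2]
width: 0.0285
```

```bash
python3 -c "
from go import *
to((.5302,-.2533,.066),12.79)
f=arm.grab_frame('top'); crop(f,300,150,140,105,5,'pics/d3.png')
g=arm.grab_frame('side'); crop(g,260,120,140,120,5,'pics/d4.png')
"
```

```text
t 4.53 pos [ 0.5301 -0.2529  0.0679] F [-0.   0.2 -2.2] w 0.0285
travel [-0.0004 -0.      0.0019] rot [0.0029 0.0027 0.0014]
jq [ 41.  34. -24. 106.  19.  44.  19.]
```

View pics/d4.png

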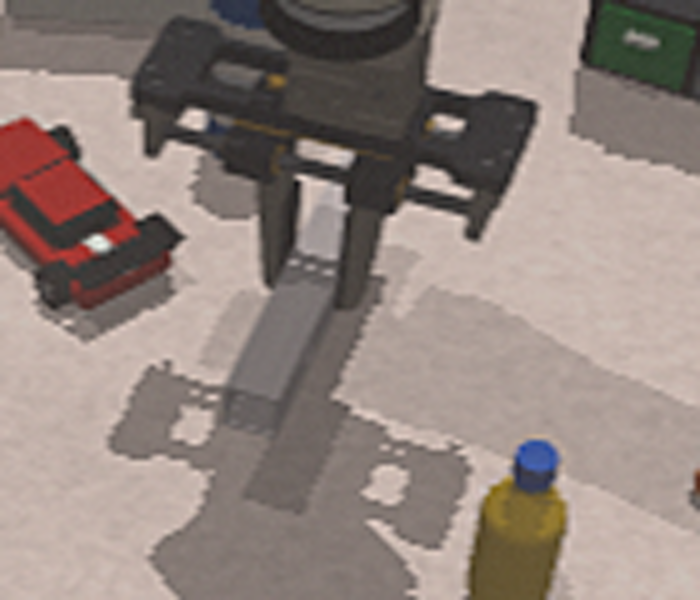

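```bash
cat >>go.py <<'E'
Q=np.array([.41634,.29733,np.radians(4.44)])
def SW(x,y,z):
    c,s=np.cos(Q[2]),np.sin(Q[2]); return np.array([Q[0]+c*x-s*y,Q[1]+s*x+c*y,z])
def inS(P):
    c,s=np.cos(Q[2]),np.sin(Q[2]); d=np.array(P)-[Q[0],Q[1],0]; return np.array([c*d[0]+s*d[1],-s*d[0]+c*d[1],d[2]])
E
python3 -c "
from go import *
t=SW(.11,-.174-.03-.104,.1518);print(t,SW(.11,-.174,.16))
to(t,4.4)"
```

```text
[ 0.54985373 -0.00123002  0.1518    ] [0.53948011 0.13236784 0.16      ]
t 4.63 pos [ 0.5279 -0.2522  0.0654] F [-1.  -0.3 -1.7] w 0.0282
travel [ 0.2398  0.0772 -0.0864] rot [-0.0014 -0.0004  0.1478]
jq [ 41.  34. -24. 106.  19.  44.  19.]
```

>>> jog_arm --gripper '[-1, -1, -1, -1, -1]' --travel '[[0, 0, -0.04], [0, 0, -0.08], [0.06, 0.02, -0.086], [0.09, 0.03, -0.086], [0.12, 0.04, -0.086]]' --rotation '[[0, 0, 0], [0, 0, 0.05], [0, 0, 0.148], [0, 0, 0.148], [0, 0, 0.148]]'

```text
clock: 5.05
tool_pos: [0.5402, -0.1274, 0.1515]
orientation: [[-0.074, 0.997, -0.001], [0.997, 0.074, -0.0], [-0.0, -0.001, -1.0]]
wrist_force: [0.8, -0.2, -2.0]
width: 0.0283
```

```bash
python3 -c "
from go import *
t=SW(.11,-.174-.03-.104,.1518)
to(t,4.4)"
```

```text
t 5.05 pos [ 0.5402 -0.1274  0.1515] F [ 0.8 -0.2 -2. ] w 0.0283
travel [ 0.1252  0.0189 -0.0003] rot [-0.0008  0.     -0.003 ]
jq [ 31.  25. -27. 107.  14.  51.   2.]
```

>>> jog_arm --gripper '[-1, -1, -1, -1, -1]' --travel '[[0.035, 0.01, 0], [0.07, 0.019, 0], [0.1, 0.019, 0], [0.125, 0.019, 0], [0.125, 0.019, 0]]' --rotation '[[0, 0, 0], [0, 0, 0], [0, 0, 0], [0, 0, 0], [0, 0, 0]]'

```text
clock: 5.47
tool_pos: [0.5485, 0.0051, 0.1507]
orientation: [[-0.086, 0.996, -0.003], [0.996, 0.086, 0.003], [0.004, -0.003, -1.0]]
wrist_force: [0.3, 0.8, -2.0]
width: 0.0283
```

```bash
python3 -c "
from go import *
import pickle
t=SW(.11,-.174-.03-.104,.1518)
to(t,4.4)
f=arm.grab_frame('top');g=arm.grab_frame('side');pickle.dump((f,g),open('f1.pkl','wb'))
crop(f,95,150,200,120,4,'pics/e1.png');crop(g,140,180,200,150,4,'pics/e2.png')
to(t,4.4)"
```

```text
t 5.47 pos [0.5485 0.0051 0.1507] F [ 0.3  0.8 -2. ] w 0.0283
travel [-0.0064  0.0008 -0.0011] rot [-0.0027 -0.0037  0.0089]
jq [ 19.  25. -29. 108.  15.  51. -12.]
t 5.57 pos [ 0.5492 -0.0009  0.1506] F [-0.6 -0.5 -1.6] w 0.028
travel [-0.0004  0.0006 -0.0012] rot [-0.0028 -0.0002  0.0029]
jq [ 20.  25. -29. 108.  15.  51. -12.]
```

View pics/e1.png

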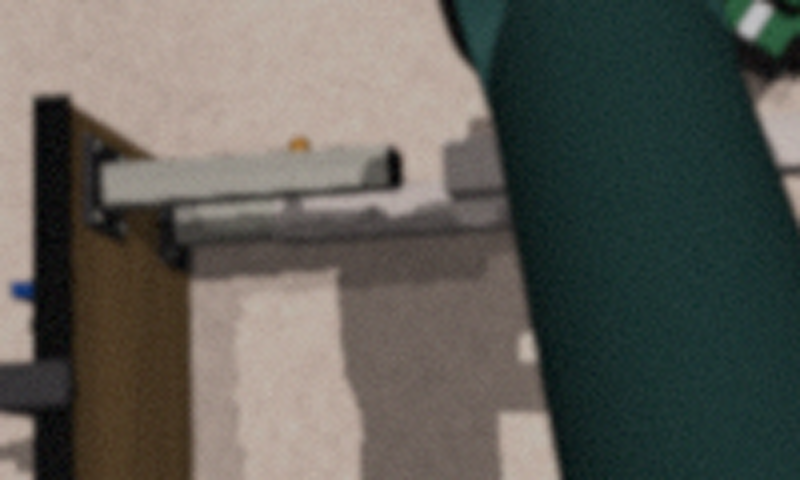

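View pics/e2.png

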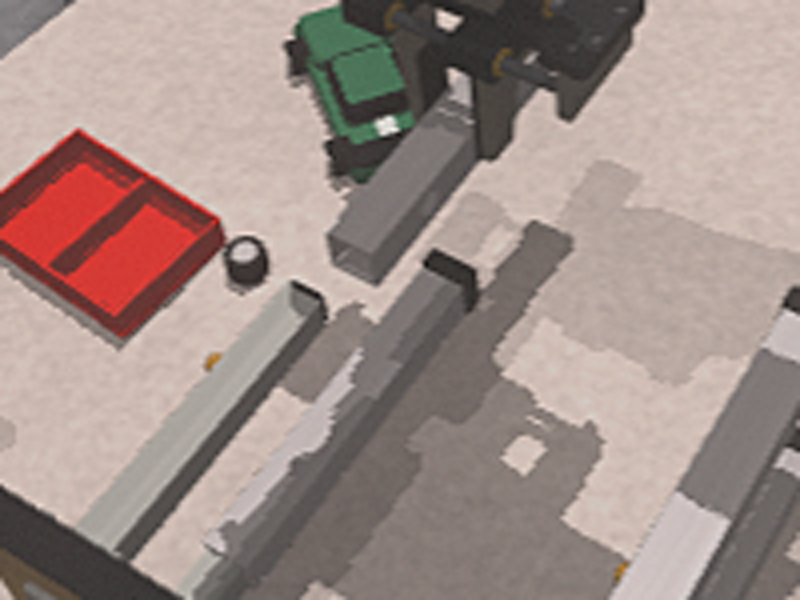

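```bash
cat >ov.py <<'E'
from go import *
import pickle,sys
dT=np.array([[-1.02,-.13,-.68],[.33,-1.11,-.04]])*1e-3
def ov(frames,mouthy,o1,o2,sz1,sz2,names,s=6,tipy=-.174):
    for c,d,o,sz,n in zip(frames,dT,(o1,o2),(sz1,sz2),names):
        c=dict(c); c['tvec']=np.array(c['tvec']).ravel()+d
        im=cv2.resize(c['image'][o[1]:o[1]+sz[1],o[0]:o[0]+sz[0],::-1],None,fx=s,fy=s,interpolation=cv2.INTER_CUBIC)
        def L(A,B,col):
            a,b=[((proj(c,SW(*X))[0]-np.array(o)+.5)*s-.5) for X in(A,B)]
            cv2.line(im,tuple(int(round(v*8)) for v in a),tuple(int(round(v*8)) for v in b),col,1,cv2.LINE_AA,3)
        for e,y0,y1 in((.011,-.04,tipy),(.01425,mouthy,mouthy-.08)):
            for sx,szz in((-1,1),(1,1),(-1,-1)): L((.11+sx*e,y0,.16+szz*e),(.11+sx*e,y1,.16+szz*e),(0,0,255))
            L((.11-e,y0,.16+e),(.11+e,y0,.16+e),(0,255,0)); L((.11-e,y1,.16+e),(.11+e,y1,.16+e),(0,255,0)) if e<.012 else 0
        cv2.imwrite(n,im)
E
python3 -c "
from ov import *
ov(pickle.load(open('f1.pkl','rb')),-.204,(130,160),(180,200),(110,60),(100,90),('pics/g1.png','pics/g2.png'))"
```

```text
(no output)
```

View pics/g1.png

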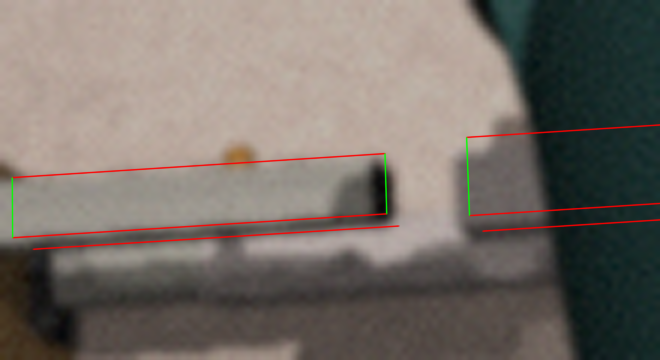

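View pics/g2.png

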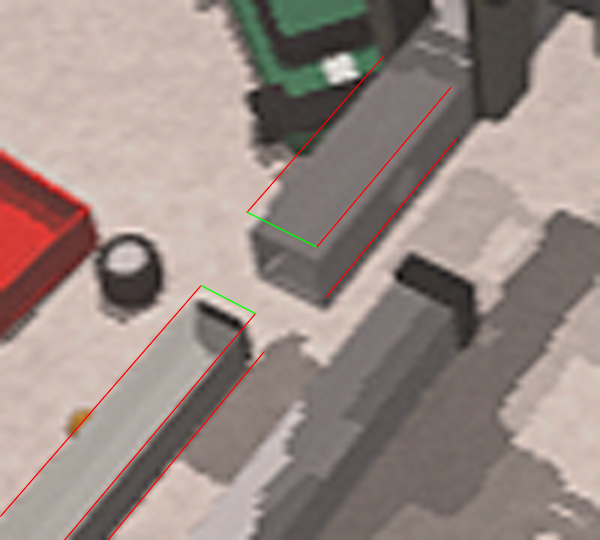

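```bash
python3 -c "
from ov import *
f,g=pickle.load(open('f1.pkl','rb'))
crop(f,170,170,60,40,13,'pics/h1.png');crop(g,205,215,60,50,12,'pics/h2.png')"
```

View pics/h1.png

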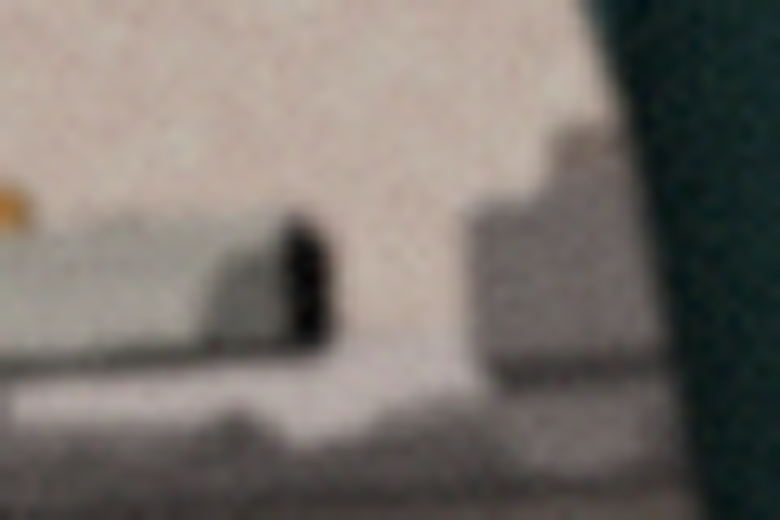

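View pics/h2.png

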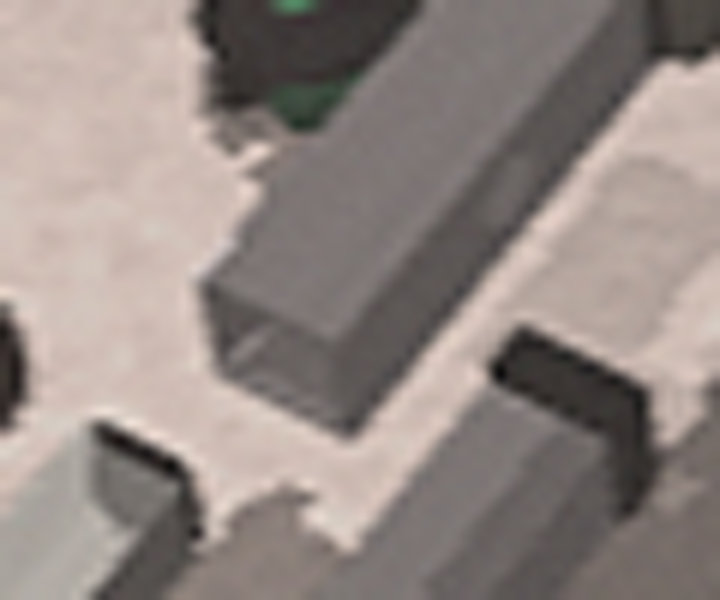

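```bash
cat >tri.py <<'E'
from ov import *
def tri(fr,pt,ps):
    A=[];b=[]
    for c,d,p in zip(fr,dT,(pt,ps)):
        c=dict(c);c['tvec']=np.array(c['tvec']).ravel()+d
        o,v=ray(c,p);v/=np.linalg.norm(v);M=np.eye(3)-np.outer(v,v);A.append(M);b.append(M@o)
    A_=np.vstack(A);b_=np.hstack(b);X=np.linalg.lstsq(A_,b_,rcond=None)[0]
    return X,np.linalg.norm(A_@X-b_)
P=lambda o,s,p:(np.array(p)+.5)/s-.5+np.array(o)
E
python3 -c "
from tri import *
fr=pickle.load(open('f1.pkl','rb'))
t=lambda p:P((170,170),13,p); s=lambda p:P((205,215),12,p)
for n,a,b in(('mouth+x',(470,200),(205,290)),('mouth-x',(480,360),(335,340)),('tipmetal+x',(290,215),(90,425)),('tipmetal-x',(292,347),(185,475)),('button',(10,208),(-1,-1))):
    if n=='button': continue
    X,e=tri(fr,t(a),s(b)); print(n,np.round(X,4),'S',np.round(inS(X),4),round(e*1e3,1),)
"
```

```text
mouth+x [0.5513 0.1075 0.1695] S [ 0.1198 -0.1997  0.1695] 0.4
mouth-x [0.5243 0.1044 0.1728] S [ 0.0927 -0.2007  0.1728] 0.6
tipmetal+x [0.5492 0.1379 0.1676] S [ 0.1201 -0.1693  0.1676] 0.3
tipmetal-x [0.5277 0.1368 0.1693] S [ 0.0986 -0.1687  0.1693] 2.1
```

```bash
cat >fl.py <<'E'
from tri import *
from scipy.ndimage import map_coordinates
from scipy.optimize import least_squares
def fitbar(fr,p0,segs,R0=(3,2.5,2,1.5,1.5,1.5),thr=1.0,prior=None):
    """p: x,y(end),z,yaw,pitch in shelf frame; bar extends -y from end for seg coords y"""
    imgs=[cv2.GaussianBlur(cv2.cvtColor(c['image'],cv2.COLOR_RGB2GRAY).astype(float),(0,0),.7) for c in fr]
    cc=[]
    for c,d in zip(fr,dT): c=dict(c);c['tvec']=np.array(c['tvec']).ravel()+d;cc.append(c)
    def Wp(p,A):
        A=np.array(A,float); cy,sy=np.cos(p[3]),np.sin(p[3]); cp,sp=np.cos(p[4]),np.sin(p[4])
        x,y,z=A; y,z=cp*y-sp*z,sp*y+cp*z; x,y=cy*x-sy*y,sy*x+cy*y
        return SW(p[0]+x,p[1]+y,p[2]+z)
    p=np.array(p0,float)
    for R in R0:
        M=[]
        for si,(i,A,B) in enumerate(segs):
            A,B=np.array(A),np.array(B)
            d=proj(cc[i],Wp(p,B))[0]-proj(cc[i],Wp(p,A))[0];d/=np.linalg.norm(d);n=np.array([-d[1],d[0]])
            for k in np.linspace(0.03,.97,15):
                X=A*(1-k)+B*k;a=proj(cc[i],Wp(p,X))[0];s=np.arange(-R,R+.01,.1);Z=a+s[:,None]*n
                v=map_coordinates(imgs[i],[Z[:,1],Z[:,0]],order=3,mode='nearest');gr=np.abs(np.gradient(v))*np.exp(-.5*(s/R)**2);j=gr.argmax()
                if gr[j]>thr: M.append((i,X,a+s[j]*n,n,si))
        fun=lambda p:np.array([(proj(cc[i],Wp(p,X))[0]-a)@n for i,X,a,n,_ in M])
        sg=np.array([.01,.01,.005,.03,.02]) if prior is None else prior
        r=least_squares(lambda p:np.r_[fun(p),(p-p0)/sg],p,loss='soft_l1',f_scale=.4,x_scale=[.001,.001,.001,.01,.01]);p=r.x
    e=fun(p)
    print('x %.4f y %.4f z %.4f yaw %.2f pitch %.2f'%(p[0],p[1],p[2],*np.degrees(p[3:])),[(si,int(np.sum([m[4]==si for m in M])),round(float(np.median([a for a,m in zip(e,M) if m[4]==si] or [9])),2)) for si in range(len(segs))])
    return p
def box(h,spans): return [(i,(sx*h,y0,sz*h),(sx*h,y1,sz*h)) for i,sx,sz,y0,y1 in spans]
E
cat > r1.py <<'E'
from fl import *
fr=pickle.load(open('f1.pkl','rb'))
h=.01425
print('leg');fitbar(fr,(.107,-.2,.157,.02,0),box(h,[(1,-1,1,0,-.07),(1,-1,-1,0,-.07),(1,1,1,0,-.04),(0,1,1,0,-.01),(0,-1,-1,0,-.018)])+[(0,(-h,0,h),(h,0,h)),(1,(-h,0,h),(h,0,h)),(1,(-h,0,-h),(h,0,-h)),(1,(-h,0,h),(-h,0,-h))])
h=.011
print('bare');fitbar(fr,(.11,-.169,.16,0,0),box(h,[(1,-1,1,-0,.08),(1,-1,-1,.01,.08),(1,1,1,0,.04),(1,1,1,.06,.08),(0,1,1,0,.04),(0,1,1,.06,.12),(0,-1,1,.03,.12),(0,-1,-1,.02,.1)]))
E
python3 r1.py
```

```text
leg
x 0.1052 y -0.1994 z 0.1597 yaw 2.13 pitch 0.02 [(0, 15, 0.01), (1, 15, 0.1), (2, 14, 0.13), (3, 15, -0.31), (4, 15, 0.2), (5, 15, 0.0), (6, 14, 0.04), (7, 15, 0.12), (8, 6, 0.65)]
bare
x 0.1091 y -0.1690 z 0.1606 yaw -0.18 pitch 0.20 [(0, 15, 0.2), (1, 15, -0.2), (2, 14, 0.05), (3, 14, -0.1), (4, 4, -0.15), (5, 2, -0.2), (6, 15, -0.1), (7, 15, 0.1)]
```

>>> jog_arm --gripper '[-1, -1, -1, -1]' --travel '[[0, 0, -0.001], [0.008, 0, -0.001], [0.015, -0.0002, -0.001], [0.015, -0.0002, -0.001]]' --rotation '[[0, 0, 0.04], [0, 0, 0.04], [0, 0, 0.04], [0, 0, 0.04]]'

```text
clock: 5.9
tool_pos: [0.5484, 0.0144, 0.1527]
orientation: [[-0.039, 0.999, -0.001], [0.999, 0.039, 0.001], [0.001, -0.001, -1.0]]
wrist_force: [0.1, 0.0, -1.2]
width: 0.0287
```

```bash
cat > r2.py <<'E'
from fl import *
import sys
n,my,ty=sys.argv[1],float(sys.argv[2]),float(sys.argv[3])
s=arm.state();print('t',s['clock'],'S',np.round(inS(s['tool_pos']),4),'yaw',np.degrees(np.arctan2(s['orientation'][1][1],s['orientation'][0][1])).round(2),'F',np.round(s['wrist_force'],1))
fr=(arm.grab_frame('top'),arm.grab_frame('side'));pickle.dump(fr,open(n+'.pkl','wb'))
crop(fr[0],140,150,100,75,7,f'pics/{n}a.png');crop(fr[1],160,190,110,85,7,f'pics/{n}b.png')
h=.01425
print('leg');fitbar(fr,(.109,my,.16,0,0),box(h,[(1,-1,1,0,-.07),(1,-1,-1,0,-.07),(1,1,1,0,-.04),(0,1,1,0,-.01),(0,-1,-1,0,-.018)])+[(0,(-h,0,h),(h,0,h)),(1,(-h,0,h),(h,0,h)),(1,(-h,0,h),(-h,0,-h))])
h=.011
if ty<0: print('bare');fitbar(fr,(.11,-.169,.16,0,0),box(h,[(1,-1,1,-0,.08),(1,-1,-1,.01,.08),(1,1,1,0,.04),(1,1,1,.06,.08),(0,1,1,0,.04),(0,1,1,.06,.12),(0,-1,1,.03,.12),(0,-1,-1,.02,.1)]))
E
python3 r2.py k1 -.185 -.169
```

```text
t 5.9 S [ 0.1098 -0.2923  0.1527] yaw 2.22 F [ 0.1  0.  -1.2]
leg
x 0.1105 y -0.1899 z 0.1594 yaw 0.53 pitch -0.32 [(0, 15, 0.21), (1, 15, 0.31), (2, 14, -0.19), (3, 13, -0.9), (4, 14, 0.35), (5, 13, 0.01), (6, 12, 0.15), (7, 7, 0.3)]
bare
x 0.1082 y -0.1690 z 0.1615 yaw -0.56 pitch 0.21 [(0, 15, 0.1), (1, 15, -0.2), (2, 15, -0.01), (3, 15, -0.1), (4, 5, 0.69), (5, 1, -0.3), (6, 15, -0.2), (7, 15, 0.09)]
```

View pics/k1b.png

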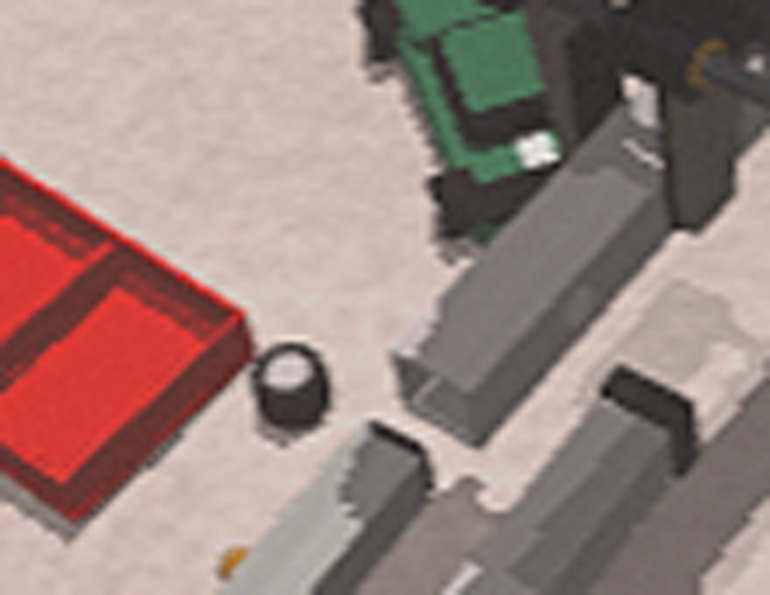

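>>> jog_arm --gripper '[-1, -1, -1, -1, -1]' --travel '[[0, -0.0013, -0.001], [0.005, -0.0015, -0.001], [0.01, -0.0016, -0.001], [0.015, -0.0018, -0.001], [0.02, -0.002, -0.001]]' --rotation '[[0, 0, 0.008], [0, 0, 0.008], [0, 0, 0.008], [0, 0, 0.008], [0, 0, 0.008]]'

```text
clock: 6.42
tool_pos: [0.5458, 0.0333, 0.154]
orientation: [[-0.03, 1.0, -0.001], [1.0, 0.03, -0.001], [-0.001, -0.001, -1.0]]
wrist_force: [-2.6, -3.3, -3.3]
width: 0.0284
```

```bash
python3 r2.py k2 -.172 1
```

```text
t 6.4167 S [ 0.1086 -0.2732  0.154 ] yaw 1.7 F [-2.6 -3.3 -3.3]
leg
x 0.1089 y -0.1680 z 0.1608 yaw 0.33 pitch -0.54 [(0, 15, 0.2), (1, 15, 0.21), (2, 14, 0.06), (3, 15, -1.25), (4, 11, 0.87), (5, 7, 0.04), (6, 14, 0.19), (7, 7, 0.23)]
```

View pics/k2b.png

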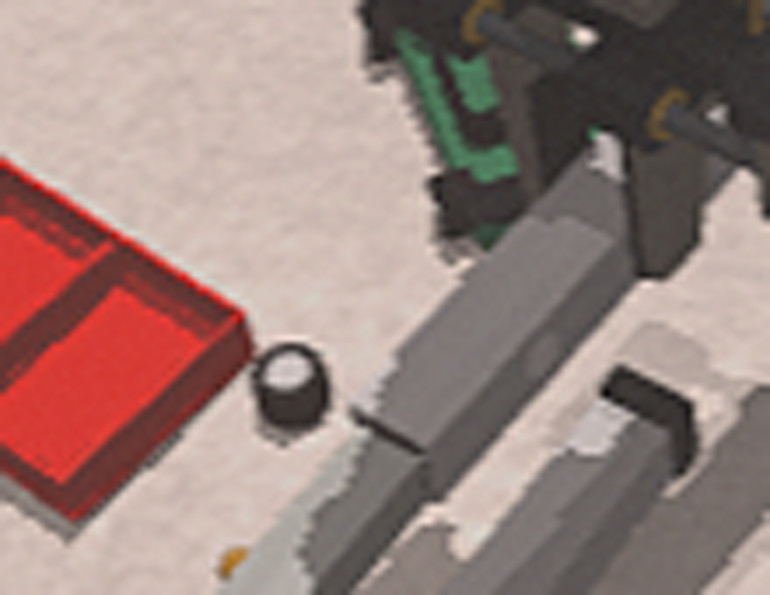

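View pics/k2a.png

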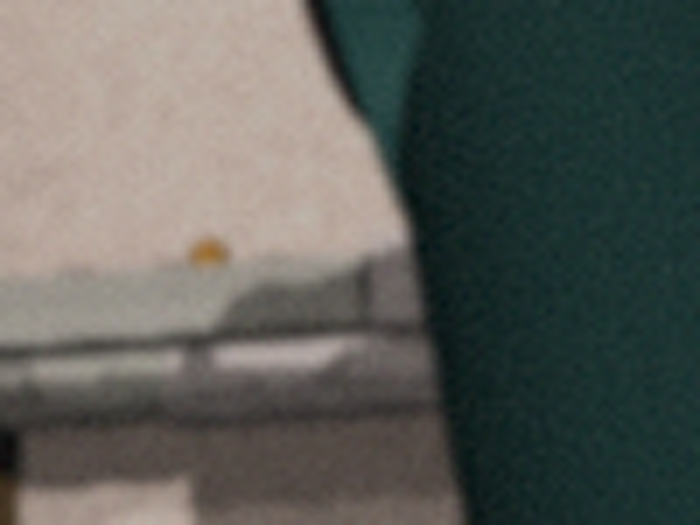

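>>> jog_arm --gripper '[-1, -1, -1, -1]' --travel '[[0, -0.001, 0.0003], [0.003, -0.0011, 0.0003], [0.006, -0.0012, 0.0003], [0.006, -0.0012, 0.0003]]' --rotation '[[0, 0.006, 0], [0, 0.006, 0], [0, 0.006, 0], [0, 0.006, 0]]'

```text
clock: 6.85
tool_pos: [0.5445, 0.0395, 0.1536]
orientation: [[-0.029, 1.0, -0.001], [1.0, 0.029, 0.006], [0.006, -0.0, -1.0]]
wrist_force: [-0.6, 0.0, -3.2]
width: 0.0285
```

>>> jog_arm --gripper '[-1, -1, -1, -1, -1]' --travel '[[0.003, -0.0001, 0.0005], [0.006, -0.0002, 0.0005], [0.009, -0.0003, 0.0005], [0.012, -0.0005, 0.0005], [0.012, -0.0005, 0.0005]]' --rotation '[[0, 0, 0], [0, 0, 0], [0, 0, 0], [0, 0, 0], [0, 0, 0]]'

```text
clock: 7.27
tool_pos: [0.5437, 0.052, 0.1534]
orientation: [[-0.03, 1.0, -0.0], [1.0, 0.03, 0.006], [0.006, -0.0, -1.0]]
wrist_force: [-2.3, 0.5, -2.6]
width: 0.0277
```

```bash
python3 r2.py k3 -.150 1
```

```text
t 7.2667 S [ 0.108  -0.2545  0.1534] yaw 1.73 F [-2.3  0.5 -2.6]
leg
x 0.1032 y -0.1449 z 0.1744 yaw -1.60 pitch -0.16 [(0, 15, -0.0), (1, 15, 0.2), (2, 15, -0.21), (3, 15, 0.0), (4, 1, 0.6), (5, 0, 9.0), (6, 15, 0.11), (7, 5, 0.52)]
```

View pics/k3b.png

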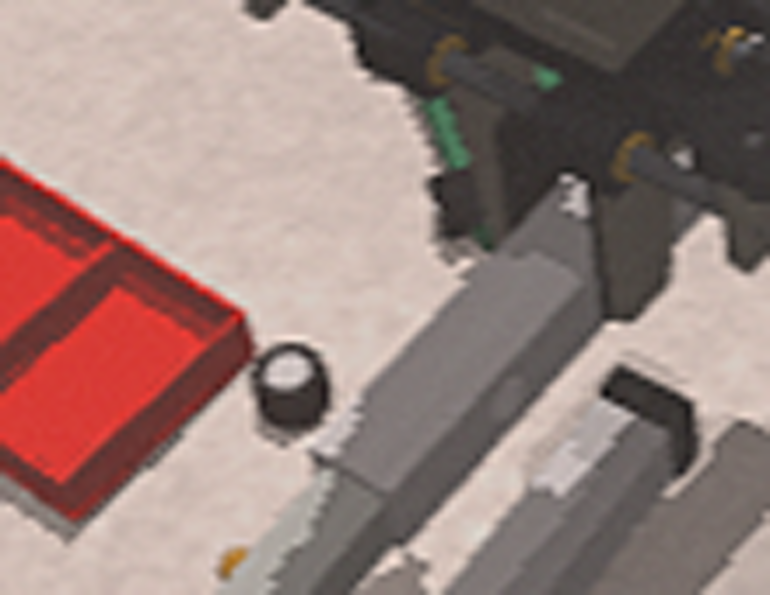

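>>> jog_arm --gripper '[-1, -1, -1, -1, -1]' --travel '[[0.003, -0.0007, 0.0003], [0.007, -0.0009, 0.0005], [0.011, -0.0011, 0.0005], [0.015, -0.0013, 0.0005], [0.015, -0.0013, 0.0005]]' --rotation '[[0, 0, 0], [0, 0, 0], [0, 0, 0], [0, 0, 0], [0, 0, 0]]'

```text
clock: 7.78
tool_pos: [0.5423, 0.0673, 0.1531]
orientation: [[-0.03, 1.0, 0.0], [1.0, 0.03, 0.007], [0.007, 0.001, -1.0]]
wrist_force: [-2.5, -0.4, -0.9]
width: 0.0287
```

```bash
python3 r2.py k4 -.135 1; python3 -c "
from plant import arm
print(arm.state()['moment'])"
```

```text
t 7.7833 S [ 0.1078 -0.2391  0.1531] yaw 1.73 F [-2.5 -0.4 -0.9]
leg
x 0.1120 y -0.1385 z 0.1552 yaw -0.02 pitch 0.00 [(0, 15, 0.1), (1, 15, 0.1), (2, 13, 0.01), (3, 0, 9.0), (4, 0, 9.0), (5, 15, -0.0), (6, 10, 0.19), (7, 5, 0.4)]
[0.02539194 0.24632411 0.15995392]
```

View pics/k4b.png

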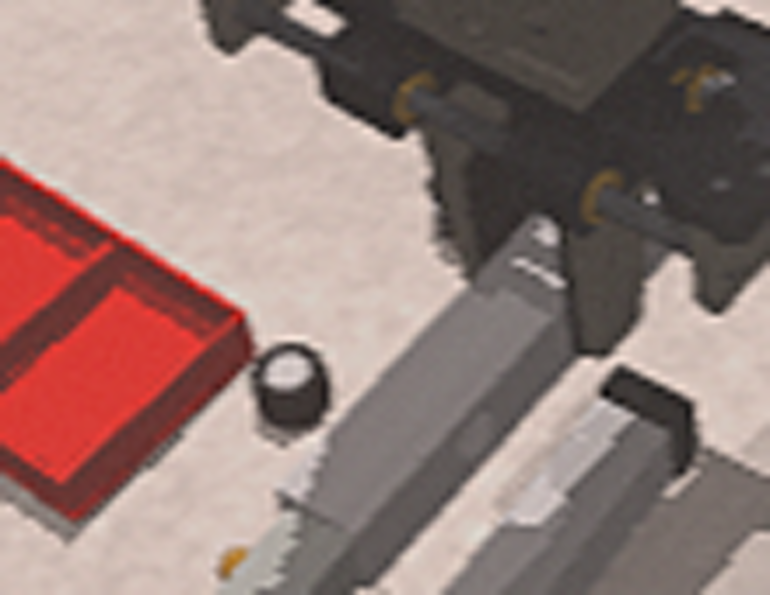

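View pics/k4a.png

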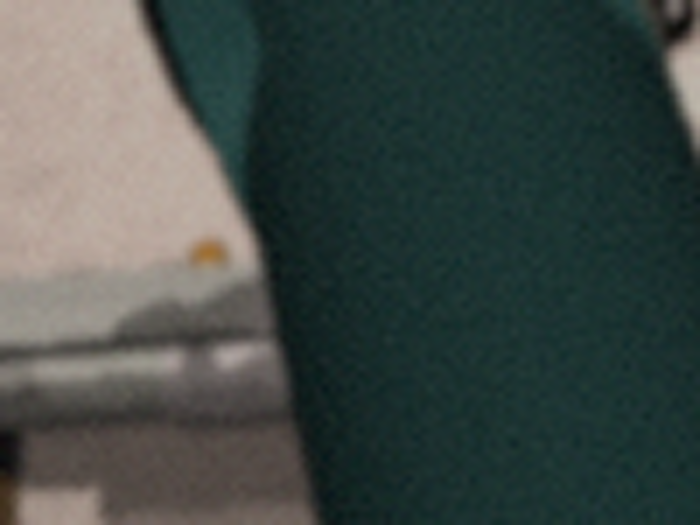

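>>> jog_arm --gripper '[-1, -1, -1, -1]' --travel '[[0.003, -0.0006, 0], [0.006, -0.0008, 0], [0.008, -0.0009, 0], [0.008, -0.0009, 0]]' --rotation '[[0, 0, 0], [0, 0, 0], [0, 0, 0], [0, 0, 0]]'

```text
clock: 8.22
tool_pos: [0.5414, 0.0746, 0.1531]
orientation: [[-0.029, 1.0, 0.001], [1.0, 0.029, 0.007], [0.007, 0.001, -1.0]]
wrist_force: [-0.0, -0.3, -1.3]
width: 0.0279
```

>>> jog_arm --gripper '[-1, -1, -1]' --travel '[[0.001, 0, 0], [0.0015, -0.0001, 0], [0.0015, -0.0001, 0]]' --rotation '[[0, 0, 0], [0, 0, 0], [0, 0, 0]]'

```text
clock: 8.47
tool_pos: [0.5411, 0.0754, 0.153]
orientation: [[-0.029, 1.0, 0.0], [1.0, 0.029, 0.006], [0.006, 0.0, -1.0]]
wrist_force: [-0.9, 1.0, -2.3]
width: 0.0282
```

>>> jog_arm --gripper '[-1, -1, -1]' --travel '[[0.001, 0, 0], [0.0015, -0.0001, 0], [0.0015, -0.0001, 0]]' --rotation '[[0, 0, 0], [0, 0, 0], [0, 0, 0]]'

```text
clock: 8.72
tool_pos: [0.5408, 0.077, 0.153]
orientation: [[-0.029, 1.0, -0.0], [1.0, 0.029, 0.006], [0.006, 0.0, -1.0]]
wrist_force: [0.6, -0.1, -1.3]
width: 0.0283
```

>>> jog_arm --gripper '[-1, -1, -1]' --travel '[[0.001, 0, 0], [0.0015, -0.0001, 0], [0.0015, -0.0001, 0]]' --rotation '[[0, 0, 0], [0, 0, 0], [0, 0, 0]]'

```text
clock: 8.97
tool_pos: [0.5407, 0.0785, 0.153]
orientation: [[-0.029, 1.0, 0.0], [1.0, 0.029, 0.006], [0.006, 0.0, -1.0]]
wrist_force: [0.5, 1.1, -1.6]
width: 0.028
```

```bash
python3 r2.py k5 -.128 1
```

```text
t 8.9667 S [ 0.1071 -0.2278  0.153 ] yaw 1.67 F [ 0.5  1.1 -1.6]
leg
x 0.1089 y -0.1238 z 0.1614 yaw -0.80 pitch 0.14 [(0, 15, 0.0), (1, 15, 0.1), (2, 12, -0.05), (3, 0, 9.0), (4, 0, 9.0), (5, 15, 0.19), (6, 9, 0.1), (7, 5, 0.2)]
```

View pics/k5b.png

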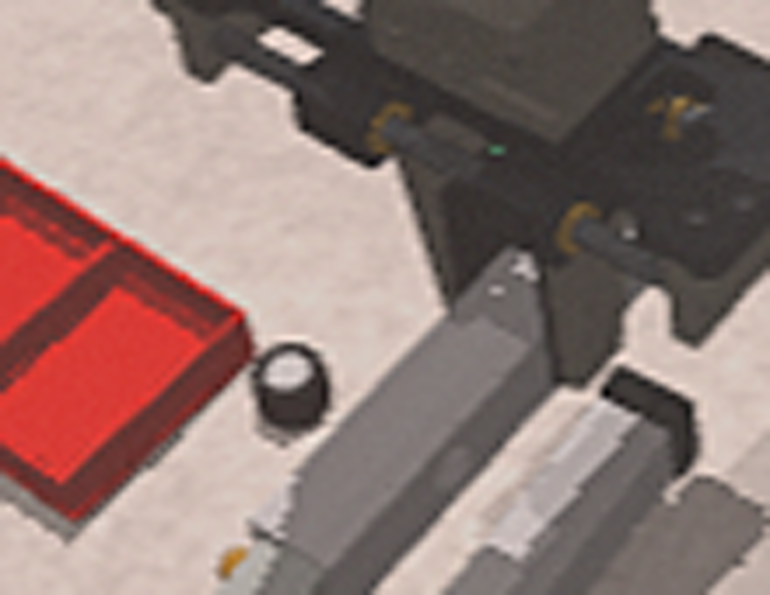

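View pics/k5a.png

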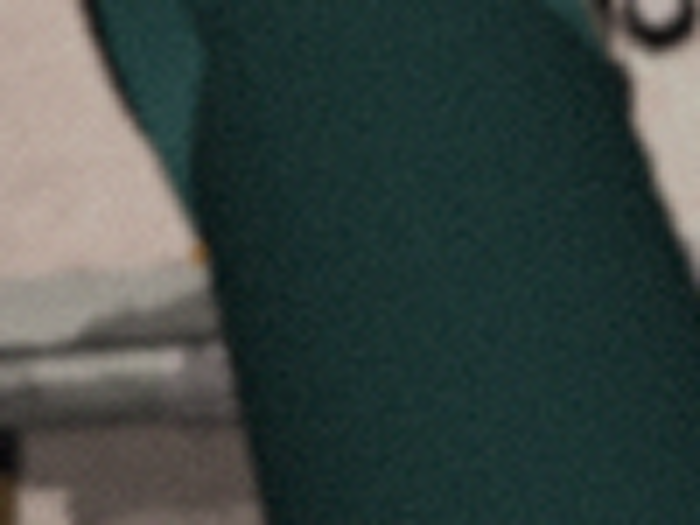

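>>> jog_arm --gripper '[-1, -1, -1]' --travel '[[0.001, 0, 0], [0.0015, -0.0001, 0], [0.0015, -0.0001, 0]]' --rotation '[[0, 0, 0], [0, 0, 0], [0, 0, 0]]'

```text
clock: 9.32
tool_pos: [0.5406, 0.0798, 0.153]
orientation: [[-0.029, 1.0, 0.0], [1.0, 0.029, 0.006], [0.006, 0.0, -1.0]]
wrist_force: [-0.2, 0.0, -1.0]
width: 0.028
```

>>> jog_arm --gripper '[-1, -1]' --travel '[[0.001, 0, 0], [0.001, 0, 0]]' --rotation '[[0, 0, 0], [0, 0, 0]]'

```text
clock: 9.48
tool_pos: [0.5406, 0.08, 0.153]
orientation: [[-0.028, 1.0, -0.0], [1.0, 0.028, 0.005], [0.005, -0.0, -1.0]]
wrist_force: [0.2, -1.1, -1.0]
width: 0.0285
```

>>> jog_arm --gripper '[-1, -1]' --travel '[[0.001, 0, 0], [0.001, 0, 0]]' --rotation '[[0, 0, 0], [0, 0, 0]]'

```text
clock: 9.65
tool_pos: [0.5405, 0.0802, 0.1529]
orientation: [[-0.028, 1.0, -0.0], [1.0, 0.028, 0.004], [0.004, -0.0, -1.0]]
wrist_force: [-0.0, -5.2, -1.8]
width: 0.0283
```

>>> jog_arm --gripper '[-1, -1]' --travel '[[-0.001, 0, 0], [-0.001, 0, 0]]' --rotation '[[0, 0, 0], [0, 0, 0]]'

```text
clock: 9.82
tool_pos: [0.5405, 0.0801, 0.1529]
orientation: [[-0.028, 1.0, -0.0], [1.0, 0.028, 0.005], [0.005, -0.0, -1.0]]
wrist_force: [1.0, -3.3, -0.9]
width: 0.0285
```

>>> jog_arm --gripper '[0.5, 0.5, 0.5, 0.5, 0.5]' --travel '[[0, 0, 0], [0, 0, 0], [0, 0, 0], [0, 0, 0], [0, 0, 0]]' --rotation '[[0, 0, 0], [0, 0, 0], [0, 0, 0], [0, 0, 0], [0, 0, 0]]'

```text
clock: 10.23
tool_pos: [0.5404, 0.0814, 0.1531]
orientation: [[-0.03, 1.0, -0.0], [1.0, 0.03, 0.006], [0.006, 0.0, -1.0]]
wrist_force: [0.2, 1.0, 0.2]
width: 0.0598
```

>>> jog_arm --gripper '[0.5, 0.5]' --travel '[[0, 0, 0], [0, 0, 0]]' --rotation '[[0, 0, 0], [0, 0, 0]]'

```text
clock: 10.4
tool_pos: [0.5405, 0.081, 0.153]
orientation: [[-0.029, 1.0, -0.0], [1.0, 0.029, 0.006], [0.006, 0.0, -1.0]]
wrist_force: [-1.0, -0.2, -0.2]
width: 0.0688
```

```bash
python3 r2.py k6 -.125 1
```

```text
t 10.4 S [ 0.107  -0.2253  0.153 ] yaw 1.67 F [-1.  -0.2 -0.2]
leg
x 0.1069 y -0.1216 z 0.1657 yaw -2.63 pitch 0.21 [(0, 15, 0.0), (1, 15, 0.19), (2, 13, -0.03), (3, 0, 9.0), (4, 0, 9.0), (5, 14, 0.08), (6, 14, 0.04), (7, 5, 0.55)]
```

View pics/k6b.png

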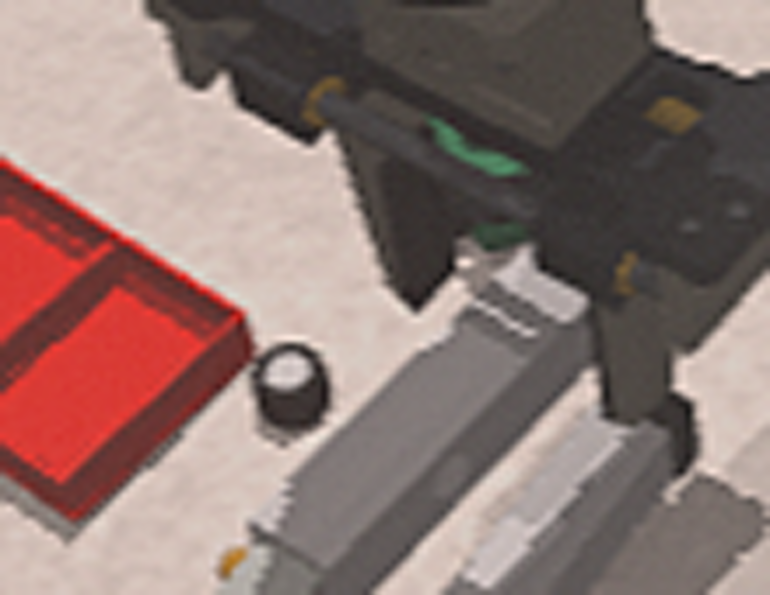

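>>> jog_arm --gripper '[0.5, 0.5, 0.5, 0.5, 0.5]' --travel '[[0.03, -0.001, 0.004], [0.06, -0.003, 0.011], [0.09, -0.004, 0.011], [0.105, -0.005, 0.011], [0.105, -0.005, 0.011]]' --rotation '[[0, -0.006, -0.03], [0, -0.006, -0.03], [0, -0.006, -0.03], [0, -0.006, -0.03], [0, -0.006, -0.03]]'

```text
clock: 10.92
tool_pos: [0.5313, 0.1904, 0.1428]
orientation: [[-0.065, 0.998, 0.0], [0.998, 0.065, 0.003], [0.003, 0.0, -1.0]]
wrist_force: [-0.0, -0.4, 0.1]
width: 0.0691
```

```bash
cat > r3.py <<'E'
from go import *
import sys
n=sys.argv[1]
f,g=arm.grab_frame('top'),arm.grab_frame('side')
s=arm.state();print('t',s['clock'],'S',np.round(inS(s['tool_pos']),4),'yaw',np.degrees(np.arctan2(s['orientation'][1][1],s['orientation'][0][1])).round(2),'F',np.round(s['wrist_force'],1),'w',s['width'],np.round(s['orientation'][2],3))
crop(f,95,150,150,110,5,f'pics/{n}a.png');crop(g,140,210,110,85,7,f'pics/{n}b.png')
E
python3 r3.py m1
```

```text
t 11.0167 S [ 0.107  -0.1204  0.1425] yaw 3.44 F [ 0.7 -0.6 -0.3] w 0.06924797650472406 [-0.001 -0.    -1.   ]
```

View pics/m1b.png

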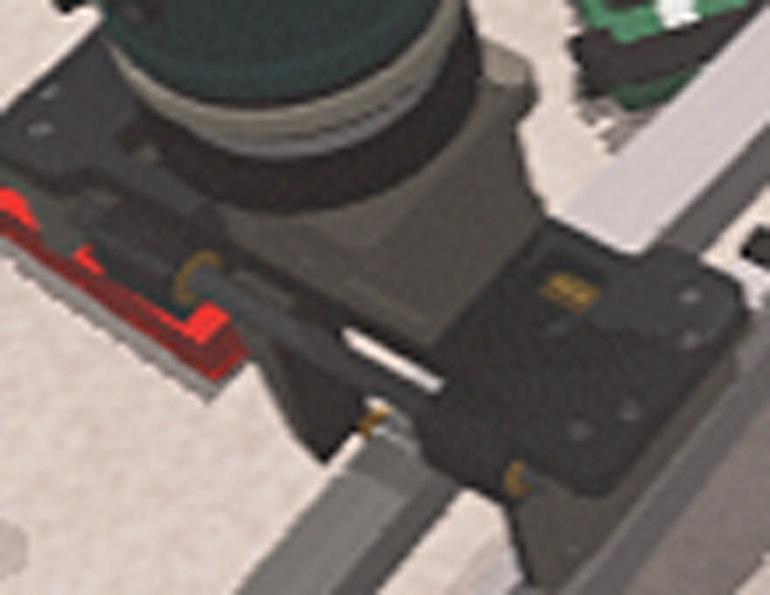

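View pics/m1a.png

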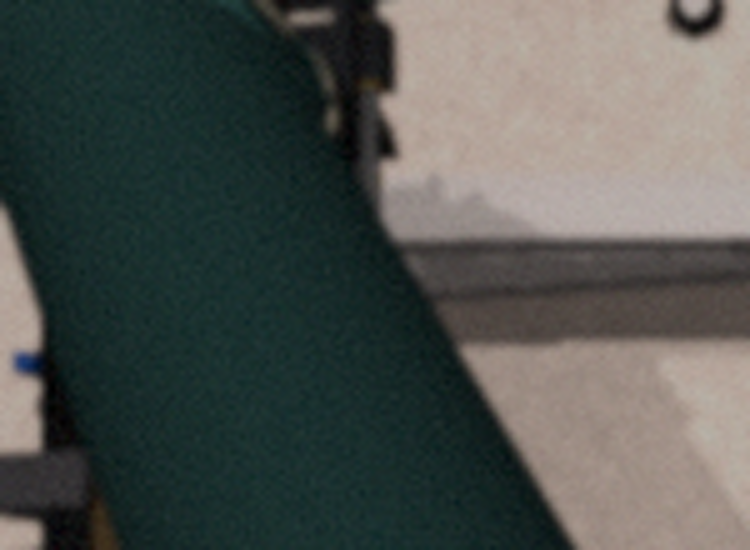

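```bash
cat > r4.py <<'E'
from fl import *
s=arm.state();R=np.array(s['orientation']);p=np.array(s['tool_pos'])
g=arm.grab_frame('side'); 
for d in (0,dT[1]):
    c=dict(g);c['tvec']=np.array(g['tvec']).ravel()+d
    for n,X in [('pad tip front',p+R@[.01,.0345,0]),('pad tip back',p+R@[-.01,.0345,0]),('pad- tip front',p+R@[.01,-.0345,0])]+[('btn apex %d'%(y*1e4),SW(.109+.021,y,.16)) for y in(-.1165,-.1185,-.1205)]+[('btn base',SW(.109+.013,-.1185,.166)),('mouth top +x',SW(.109+.01425,-.1235,.17425)),('mouth -x',SW(.109-.01425,-.1235,.17425))]:
        q=proj(c,X)[0]; print(n,np.round((q-[140,210]+.5)*7-.5,0))
E
python3 r4.py
```

```text
pad tip front [329. 456.]
pad tip back [377. 403.]
pad- tip front [525. 572.]
btn apex -1165 [363. 426.]
btn apex -1185 [368. 420.]
btn apex -1205 [373. 415.]
btn base [387. 421.]
mouth top +x [389. 389.]
mouth -x [473. 435.]
pad tip front [331. 452.]
pad tip back [378. 400.]
pad- tip front [527. 568.]
btn apex -1165 [364. 421.]
btn apex -1185 [369. 416.]
btn apex -1205 [374. 411.]
btn base [388. 417.]
mouth top +x [391. 384.]
mouth -x [475. 430.]
```

>>> jog_arm --gripper '[-1, -1, -1, -1, -1]' --travel '[[0, 0.001, 0], [0, 0.001, 0], [0, 0.001, 0], [0, 0.001, 0], [0, 0.001, 0]]' --rotation '[[0, 0, 0], [0, 0, 0], [0, 0, 0], [0, 0, 0], [0, 0, 0]]' --force 35

```text
clock: 11.48
tool_pos: [0.5348, 0.1849, 0.1429]
orientation: [[-0.058, 0.998, 0.003], [0.998, 0.058, 0.0], [-0.0, 0.003, -1.0]]
wrist_force: [4.6, -0.4, -2.2]
width: 0.0376
```

>>> jog_arm --gripper '[-1, -1, -1, -1, -1]' --travel '[[0, 0, 0], [0, 0, 0], [0, 0, 0], [0, 0, 0], [0, 0, 0]]' --rotation '[[0, 0, 0], [0, 0, 0], [0, 0, 0], [0, 0, 0], [0, 0, 0]]'

```text
clock: 11.9
tool_pos: [0.5355, 0.1851, 0.1431]
orientation: [[-0.058, 0.998, 0.004], [0.998, 0.058, 0.0], [0.0, 0.004, -1.0]]
wrist_force: [5.7, -0.6, -1.8]
width: 0.0282
```

>>> jog_arm --gripper '[-1, -1, -1]' --travel '[[0, 0, 0], [0, 0, 0], [0, 0, 0]]' --rotation '[[0, 0, 0], [0, 0, 0], [0, 0, 0]]'

```text
clock: 12.15
tool_pos: [0.5355, 0.1852, 0.1431]
orientation: [[-0.058, 0.998, 0.004], [0.998, 0.058, 0.0], [0.0, 0.004, -1.0]]
wrist_force: [5.9, -1.1, -1.7]
width: 0.0282
```

```bash
python3 r3.py m2
```

```text
t 12.25 S [ 0.1101 -0.1211  0.1431] yaw 3.32 F [ 6.  -0.4 -1.4] w 0.027783330582237517 [ 0.     0.004 -1.   ]
```

View pics/m2b.png

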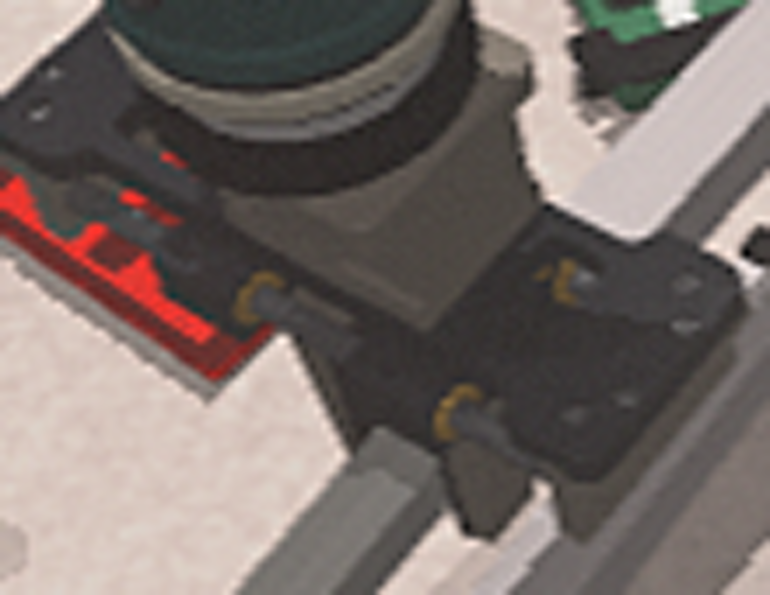

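>>> jog_arm --gripper '[-1, -1, -1]' --travel '[[0, 0.0012, 0], [0.001, 0.0012, 0], [0.001, 0.0012, 0]]' --rotation '[[0, 0, 0], [0, 0, 0], [0, 0, 0]]'

```text
clock: 12.5
tool_pos: [0.5363, 0.1858, 0.1431]
orientation: [[-0.058, 0.998, 0.003], [0.998, 0.058, -0.001], [-0.001, 0.003, -1.0]]
wrist_force: [5.4, -2.3, 0.2]
width: 0.0282
```

>>> jog_arm --gripper '[-1, -1]' --travel '[[0.001, 0, 0], [0.001, 0, 0]]' --rotation '[[0, 0, 0], [0, 0, 0]]'

```text
clock: 12.67
tool_pos: [0.5362, 0.1866, 0.1431]
orientation: [[-0.058, 0.998, 0.003], [0.998, 0.058, -0.001], [-0.001, 0.003, -1.0]]
wrist_force: [5.2, -3.0, -0.3]
width: 0.0282
```

>>> jog_arm --gripper '[-1, -1]' --travel '[[0.001, 0, 0], [0.001, 0, 0]]' --rotation '[[0, 0, 0], [0, 0, 0]]'

```text
clock: 12.83
tool_pos: [0.5362, 0.1873, 0.1431]
orientation: [[-0.058, 0.998, 0.003], [0.998, 0.058, -0.002], [-0.002, 0.003, -1.0]]
wrist_force: [6.4, -2.7, 0.1]
width: 0.0284
```

>>> jog_arm --gripper '[-1, -1, -1, -1]' --travel '[[0.001, 0, 0], [0.0015, 0, 0], [0.002, 0, 0], [0.002, 0, 0]]' --rotation '[[0, 0, 0], [0, 0, 0], [0, 0, 0], [0, 0, 0]]'

```text
clock: 13.17
tool_pos: [0.5363, 0.1882, 0.143]
orientation: [[-0.057, 0.998, 0.003], [0.998, 0.057, -0.003], [-0.003, 0.003, -1.0]]
wrist_force: [5.3, -5.6, 0.9]
width: 0.0281
```

>>> jog_arm --gripper '[-1, -1, -1, -1]' --travel '[[0.001, 0, 0], [0.0015, 0, 0], [0.002, 0, 0], [0.002, 0, 0]]' --rotation '[[0, 0, 0], [0, 0, 0], [0, 0, 0], [0, 0, 0]]'

```text
clock: 13.5
tool_pos: [0.5362, 0.1911, 0.1431]
orientation: [[-0.057, 0.998, 0.003], [0.998, 0.057, -0.002], [-0.002, 0.003, -1.0]]
wrist_force: [6.3, -2.4, 0.7]
width: 0.0282
```

>>> jog_arm --gripper '[-1, -1, -1, -1]' --travel '[[0.001, 0, 0], [0.002, 0, 0], [0.003, -0.0001, 0], [0.003, -0.0001, 0]]' --rotation '[[0, 0, 0], [0, 0, 0], [0, 0, 0], [0, 0, 0]]'

```text
clock: 13.83
tool_pos: [0.5358, 0.1946, 0.1431]
orientation: [[-0.058, 0.998, 0.003], [0.998, 0.058, -0.001], [-0.001, 0.003, -1.0]]
wrist_force: [5.5, -2.5, -0.0]
width: 0.0279
```

```bash
python3 - <<'E'
from go import *
import pickle
f,g=arm.grab_frame('top'),arm.grab_frame('side');pickle.dump((f,g),open('n1.pkl','wb'))
a=pickle.load(open('k6.pkl','rb'))
crop(f,120,150,200,70,4,'pics/n1a.png');crop(g,160,150,160,150,4,'pics/n1b.png');crop(a[1],160,150,160,150,4,'pics/n0b.png')
E
```

```text
(no output)
```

View pics/n1b.png

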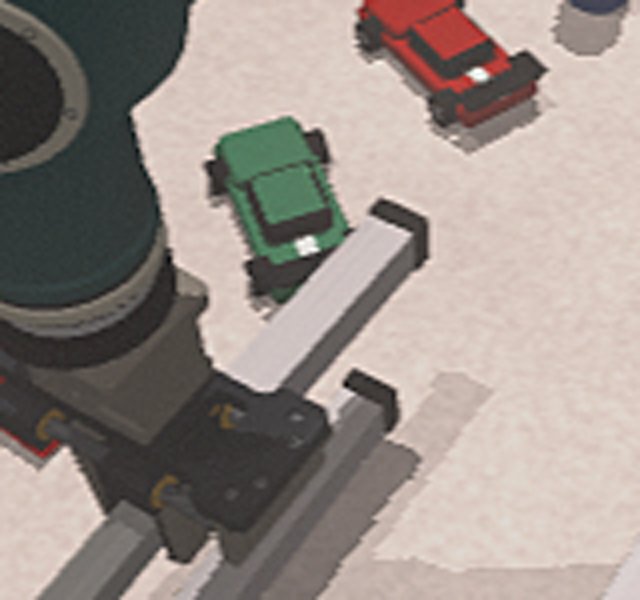

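View pics/n1a.png

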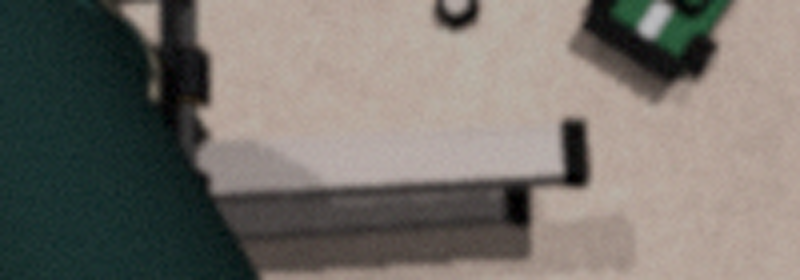

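```bash
python3 - <<'E'
from tri import *
fr=pickle.load(open('n1.pkl','rb'))
c=dict(fr[0]);c['tvec']=np.array(c['tvec']).ravel()+dT[0]
print(inS(onz(c,P((120,150),4,(563,158)),.174)))
c=dict(fr[1]);c['tvec']=np.array(c['tvec']).ravel()+dT[1]
for p in((370,214),(411,240)): print(inS(onz(c,P((160,150),4,p),.17425)))
E
```

```text
[ 0.10220402 -0.31658401  0.174     ]
[ 0.11743413 -0.30681233  0.17425   ]
[ 0.08848201 -0.30235681  0.17425   ]
```

>>> jog_arm --gripper '[-1, -1, -1, -1, -1]' --travel '[[0.0025, 0, 0], [0.005, -0.0001, 0], [0.0075, -0.0002, 0], [0.01, -0.0002, 0], [0.01, -0.0002, 0]]' --rotation '[[0, 0, 0], [0, 0, 0], [0, 0, 0], [0, 0, 0], [0, 0, 0]]'

```text
clock: 14.35
tool_pos: [0.535, 0.2051, 0.1432]
orientation: [[-0.059, 0.998, 0.003], [0.998, 0.059, -0.001], [-0.001, 0.003, -1.0]]
wrist_force: [6.8, -1.0, -0.1]
width: 0.0281
```

>>> jog_arm --gripper '[-1, -1, -1, -1, -1]' --travel '[[0.0025, 0, 0], [0.005, -0.0001, 0], [0.0075, -0.0002, 0], [0.01, -0.0002, 0], [0.01, -0.0002, 0]]' --rotation '[[0, 0, 0], [0, 0, 0], [0, 0, 0], [0, 0, 0], [0, 0, 0]]'

```text
clock: 14.77
tool_pos: [0.5342, 0.2154, 0.1432]
orientation: [[-0.059, 0.998, 0.003], [0.998, 0.059, -0.0], [-0.0, 0.003, -1.0]]
wrist_force: [6.1, -0.2, -1.7]
width: 0.028
```

>>> jog_arm --gripper '[-1, -1, -1, -1, -1]' --travel '[[0.0025, 0, 0], [0.005, -0.0001, 0], [0.0075, -0.0002, 0], [0.01, -0.0002, 0], [0.01, -0.0002, 0]]' --rotation '[[0, 0, 0], [0, 0, 0], [0, 0, 0], [0, 0, 0], [0, 0, 0]]'

```text
clock: 15.18
tool_pos: [0.5333, 0.2255, 0.1432]
orientation: [[-0.059, 0.998, 0.003], [0.998, 0.059, -0.0], [-0.0, 0.003, -1.0]]
wrist_force: [7.0, 0.0, 0.0]
width: 0.0284
```

>>> jog_arm --gripper '[-1, -1, -1, -1, -1]' --travel '[[0.0025, 0, 0], [0.005, -0.0001, 0], [0.0075, -0.0002, 0], [0.009, -0.0002, 0], [0.009, -0.0002, 0]]' --rotation '[[0, 0, 0], [0, 0, 0], [0, 0, 0], [0, 0, 0], [0, 0, 0]]'

```text
clock: 15.6
tool_pos: [0.5322, 0.2355, 0.1432]
orientation: [[-0.06, 0.998, 0.003], [0.998, 0.06, 0.001], [0.001, 0.003, -1.0]]
wrist_force: [5.9, 3.0, -0.4]
width: 0.0283
```

```bash
cat >r5.py <<'E'
from go import *
import pickle,sys
n=sys.argv[1]
f,g=arm.grab_frame('top'),arm.grab_frame('side');pickle.dump((f,g),open(n+'.pkl','wb'))
s=arm.state();print(s['clock'],s['tool_pos'],s['wrist_force'],s['moment'])
crop(f,100,150,190,80,4,f'pics/{n}a.png');crop(g,140,190,140,110,5,f'pics/{n}b.png')
E
python3 r5.py o1
```

```text
15.7 [0.53203496 0.23616984 0.14325373] [ 5.46296973  3.53673203 -1.68521745] [ 0.41918768 -1.15662247  0.27221307]
```

View pics/o1a.png

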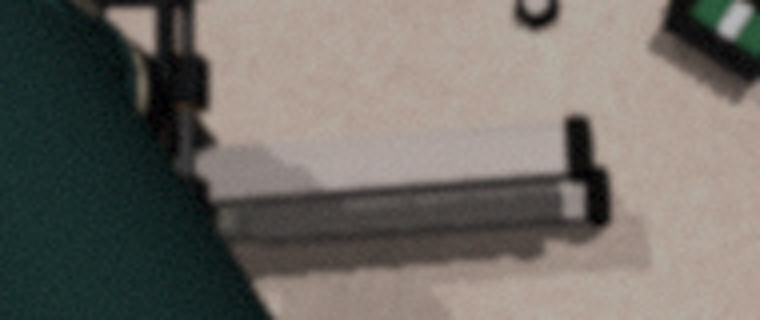

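View pics/o1b.png

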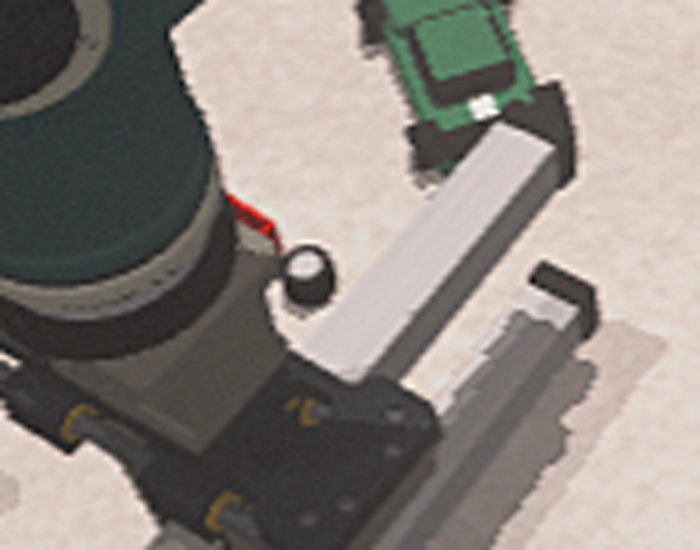

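>>> jog_arm --gripper '[-1, -1, -1]' --travel '[[0.001, 0, 0], [0.0015, 0, 0], [0.0015, 0, 0]]' --rotation '[[0, 0, 0], [0, 0, 0], [0, 0, 0]]'

```text
clock: 15.95
tool_pos: [0.5315, 0.2385, 0.1432]
orientation: [[-0.061, 0.998, 0.003], [0.998, 0.061, 0.004], [0.003, 0.003, -1.0]]
wrist_force: [5.2, 3.8, -1.2]
width: 0.028
```

>>> jog_arm --gripper '[-1, -1, -1]' --travel '[[0.001, 0, 0], [0.001, 0, 0], [0.001, 0, 0]]' --rotation '[[0, 0, 0], [0, 0, 0], [0, 0, 0]]'

```text
clock: 16.2
tool_pos: [0.5307, 0.2388, 0.1431]
orientation: [[-0.06, 0.998, 0.001], [0.998, 0.06, 0.002], [0.002, 0.001, -1.0]]
wrist_force: [2.4, 4.6, 1.9]
width: 0.028
```

>>> jog_arm --gripper '[-1, -1, -1]' --travel '[[0.001, 0, 0], [0.001, 0, 0], [0.001, 0, 0]]' --rotation '[[0, 0, 0], [0, 0, 0], [0, 0, 0]]'

```text
clock: 16.45
tool_pos: [0.5307, 0.2387, 0.143]
orientation: [[-0.059, 0.998, 0.001], [0.998, 0.059, 0.001], [0.001, 0.001, -1.0]]
wrist_force: [0.1, 3.7, 3.6]
width: 0.028
```

```bash
python3 r5.py o2
```

```text
16.55 [0.53070087 0.23872534 0.14292605] [2.25858422 4.51759633 3.51599574] [ 0.71307363 -0.40574916  0.07922659]
```

View pics/o2a.png

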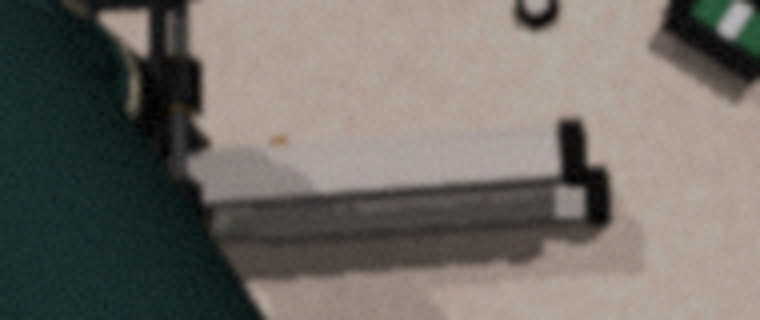

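View pics/o2b.png

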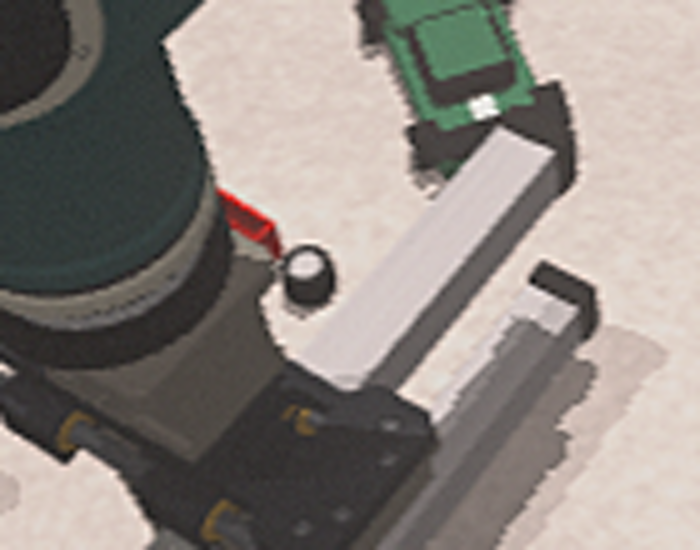

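>>> jog_arm --gripper '[0.5, 0.5, 0.5, 0.5, 0.5]' --travel '[[0, 0, 0], [0, 0, 0], [0, 0, 0], [0, 0, 0], [0, 0, 0]]' --rotation '[[0, 0, 0], [0, 0, 0], [0, 0, 0], [0, 0, 0], [0, 0, 0]]'

```text
clock: 16.97
tool_pos: [0.5303, 0.2374, 0.1421]
orientation: [[-0.058, 0.998, -0.001], [0.998, 0.058, -0.001], [-0.001, -0.001, -1.0]]
wrist_force: [-0.3, 0.4, 0.7]
width: 0.0594
```

>>> jog_arm --gripper '[0.5, 0.5, 0.5, 0.5, 0.5]' --travel '[[0, 0, 0], [0, 0, 0], [0, 0, -0.02], [0, 0, -0.06], [0, 0, -0.1]]' --rotation '[[0, 0, 0], [0, 0, 0], [0, 0, 0], [0, 0, 0], [0, 0, 0]]'

```text
clock: 17.38
tool_pos: [0.5295, 0.2376, 0.2424]
orientation: [[-0.059, 0.998, -0.004], [0.998, 0.059, -0.001], [-0.001, -0.004, -1.0]]
wrist_force: [0.6, 0.7, 0.3]
width: 0.069
```

>>> jog_arm --gripper '[0.5, 0.5, 0.5, 0.5, 0.5]' --travel '[[0, 0, -0.03], [-0.03, 0, -0.05], [-0.07, 0, -0.05], [-0.11, 0, -0.05], [-0.15, 0, -0.05]]' --rotation '[[0, 0, 0], [0, 0, 0], [0, 0, 0], [0, 0, 0], [0, 0, 0]]'

```text
clock: 17.8
tool_pos: [0.5393, 0.0871, 0.2933]
orientation: [[-0.06, 0.998, 0.001], [0.998, 0.06, -0.0], [-0.0, 0.001, -1.0]]
wrist_force: [0.7, 0.5, -0.4]
width: 0.0686
```

>>> jog_arm --gripper '[0.5, 0.5, 0.5, 0.5, 0.5]' --travel '[[-0.04, 0, 0], [-0.08, 0, 0], [-0.12, 0, 0], [-0.16, 0, 0], [-0.2, 0, 0]]' --rotation '[[0, 0, 0], [0, 0, 0], [0, 0, 0], [0, 0, 0], [0, 0, 0]]'

```text
clock: 18.22
tool_pos: [0.5509, -0.1132, 0.2929]
orientation: [[-0.059, 0.998, 0.0], [0.998, 0.059, -0.0], [-0.0, 0.0, -1.0]]
wrist_force: [0.9, 0.1, -0.4]
width: 0.069
```

```bash
python3 r5.py p1; python3 -c "
from go import *
import pickle
f,g=pickle.load(open('p1.pkl','rb'));crop(f,0,0,560,420,1.4,'pics/p1f.png');crop(g,120,200,150,110,5,'pics/p1g.png')"
```

```text
18.3167 [ 0.5505317  -0.11979386  0.2920501 ] [-0.47274471 -0.04487967 -0.58384776] [ 0.04362607 -0.08291757  0.00461017]
```

View pics/p1a.png

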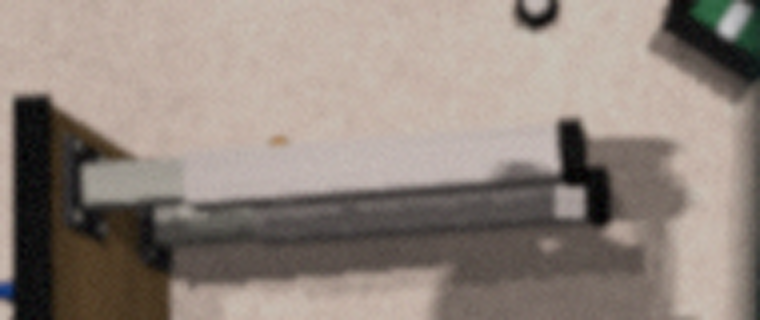

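View pics/p1g.png

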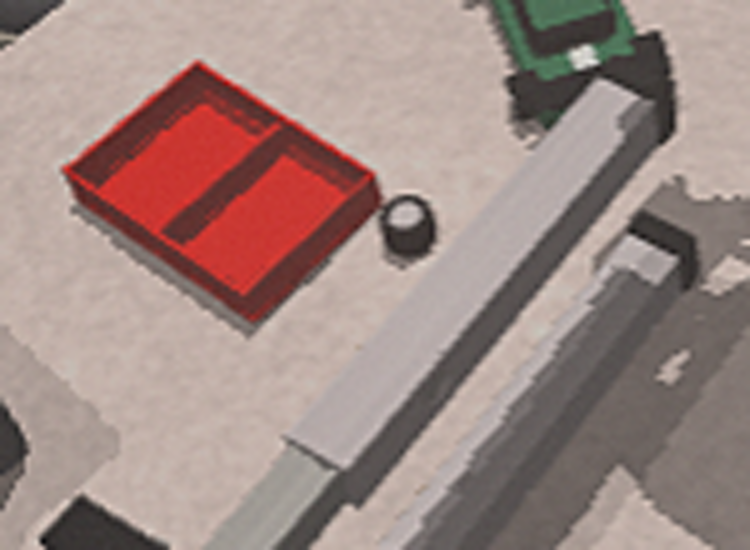

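View pics/p1f.png

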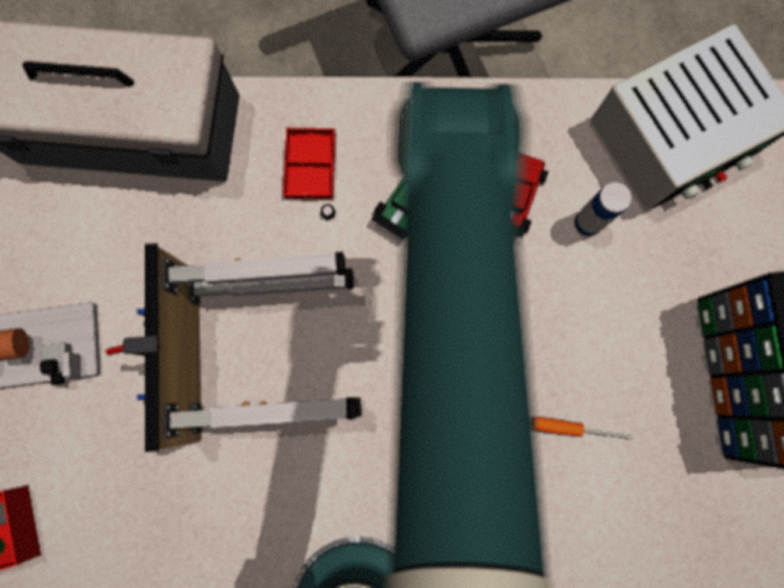

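```bash
python3 -c "
from plant import arm
print(arm.finish_job())"
```

```text
the job is handed in; nothing more can be done
None
```

The loose leg is on the bare upper leg and locked, and I handed the job in at about 18.4 s of the 64 s allowed.

**What I did:**
1. I picked the leg up near its middle, lined it up by camera and slid it on until the mouth met the button. Contact showed as about 5 N.
2. I let go and gripped across the mouth, with one pad over both the leg's end and the button. The opening read 28.2 mm with a steady 6 N sideways from the button's spring. I took that as flush, because the gripper hid the button.
3. I slid the leg on with a reading along it of no more than about 6 N. After about 53 mm it stopped moving, the side force dropped and the brass button showed through the hole. I then opened the gripper and moved clear.

**Last checks:**
- **Lock:** The final top view shows the button out through the hole, about 51 mm behind the mouth (nominal 50). It stands about as far out as the ones on the fitted leg beside it. I did not tug the leg to test the lock.
- **Other things:** The tray, tyre, glue and cans showed no movement. The arm hides most of both cars in the last top view, but nothing touched them on the way.
- **Robot:** It is clear of everything, with the wrist force near zero.

**Disagreements:**
- The leg sat about 2–3° off the reported tool yaw in the first grip, and I corrected that from the pictures.
- Just before release the wrist force read about +4 N along the leg where I expected a push back. It vanished on release, and I have no explanation for it.

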